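# Quarter-turn the tension screws round a spoked ring

### The arm

A 7-joint arm with a two-finger parallel gripper is mounted at the origin on a cart in front of the work surface, level with it; the furniture and walls round the work are solid. World frame = base frame: x ahead of the robot, y to its left, z up, the work surface at z = 0. Lengths are in m, angles in rad, forces in N, time in s.
With the tool pointing down it reaches from about 0.4 to 0.85 m from the base axis. Payload 4.5 kg.
Tool frame: the origin (TCP) lies where the fingers leave the gripper's body, on its centre line; the fingertips stand 64 mm ahead of it and the grasp point (between the pads) lies 45 mm ahead of it; z points along the fingers, y is the line along which they close (so a half turn about z gives the same grasp; the last joint's range is limited). The gripper opens to 88 mm and grips with 3 to 60 N. Pads are 18 mm wide; open, the fingers measure 123 mm over their backs; the gripper's body (75 mm by 187 mm) begins 45 mm behind the grasp point.
Start: joints at [-1.162, 0.689, -0.195, 1.565, 0.157, 0.902, -0.215], TCP at [0.229, 0.582, 0.303] pointing down, gripper open.
Joint ranges: [-3.01, 3.01], [-0.46, 2.08], [-1.47, 1.51], [0.13, 2.56], [-1, 4.14], [0.04, 2.09], [-2.66, 2.66]. Speed limits (rad/s): [2.57, 2.57, 3.14, 3.14, 3.14, 3.14, 3.14].

### API

Orientations are given as a unit quaternion [x, y, z, w].
In Python, from plant import r gives the robot as it stands.
- The arm moves only by the tool play_rows, never from a script. Its arguments are lists of equal length, an entry for each row: "translation": the shift along the tool's x, y, z in m, a list of three; "delta_rot": the turn, a rotation vector about the tool's x, y, z in degrees, a list of three; "grip": the opening, from -1 (shut) to 1 (fully open). In form: {"translation": [[x, y, z], ...], "delta_rot": [[rx, ry, rz], ...], "grip": [grip, ...]}. A call has 1 to 20 rows; each row shifts and turns the commanded pose from where the row before left it, along the tool's axes as they then stand; what a row does not reach is not made up. A row lasts 1/8 s, in which the tool goes at most 62.5 mm and 10.7 degrees, less where a joint would pass 70% of its speed; a pose out of reach is approached as far as the arm can. A call with a gripper value outside its range is refused whole. The fingers move at their own pace and stop on an object; "squeeze" is the grip in N (left out, the last holds). Time passes only in rows, so rows that do not move let the fingers close. It gives the time, the measured TCP pose, the force, the opening and the grip force at its end, in the units of the state.
- r.get_state(): the state, without advancing time (a new reading comes with each control period).
- r.snapshot(name): name is "side" or "top"; returns the picture (420x560x3 uint8, blue, green, red); there is no depth.
- r.get_calibration(name): a dict with "intrinsics" (3x3 intrinsics, pixels), "eye" and "rotation" of the camera in the world. Camera axes: x right, y up, looking along -z (the intrinsics and any distortion apply to the point x, -y, -z); pixel columns grow to the right and rows downward; lengths in m; the calibration is good to about 2 mm. A picture is of the moment at which its call begins. get_calibration takes no time and is no camera call.
- r.finish_job(): hands the job in; it is judged then, once.
Trained networks look in the newest picture that a camera, given by its name, has taken for a name from the list of things; names that differ only in an ending like _2 or _b are one class to them, and where a whole thing is asked for, a point or a joint stands for the part that bears it (a point fixed in the world has none). Each returns a list of dicts, best first, with "confidence" (0 to 1); they miss things now and then, are a little off and sometimes report something else, mostly with a low value. They report only what shows in the picture. A call takes as long as a camera call. They do not tell look-alikes from the thing itself.
- r.look_for(camera, target): "point" ([x, y, z] in m, in world coordinates, good to about 4 mm: the middle of the surface that is visible of it).
- r.silhouettes(camera, target): "pixels" (420x560 bool, what is visible of it).
The state is a dict: "clock": time; "q": joint angles; "qd": joint speeds; "joint_torque": joint torques, N m; "tool_pos": TCP position; "eef_rot": TCP orientation; "contact_force": force on the tool from outside, world axes, zero at the start; "moment": the same for the moment, N m; "opening": opening from 0.0 (shut) to 1.0 (fully open); "finger_force": force on a finger pad.
Only numpy, scipy, OpenCV 4.12 (cv2) and the standard library are available. Lean on these libraries where they do the work, as an engineer would, in place of code of your own. Each camera call takes 0.05 s, during which the arm holds its last target. There are 200 camera calls.

### The job

Take the socket key from its stand and give each of the three spring-loaded square-headed screws round the rim of the spoked ring one quarter turn clockwise (seen from above), starting with the screw beside the upright index pin and going clockwise round the rim. The heads stand at odd angles: feel for the flats with light pressure, never pushing a screw down to its stop, seat the key well over the head before turning it, and turn the screws with the key only. Finally stand the key back upright on its stub, fully down, and leave the other things as they lie.

Things in the scene. Friction and masses are not known exactly. Their poses are not given: they have to be found in the camera images.
- ring: Aluminium spoked ring fixed to the table, any yaw: 118 mm outside, 54 mm inside, rim 22 mm high, 24 mm hub on three thin spokes. Origin: centre of its underside, z up. Screws 36 mm from the centre at 0 (screw 1, +x), -120 (2) and -240 deg (3): 1-2-3 is clockwise from above. The steel index pin, 4 mm thick, 8 mm high, stands on the rim 56 mm from the centre, just outside screw 1.
- top_1 (a point): Centre of the top face of screw 1's head (the one beside the index pin) when not pressed, 34 mm above the table. Fixed to the ring; its x axis is the ring's x axis, not the head's.
- top_2 (a point): The same for screw 2 (next clockwise).
- top_3 (a point): The same for screw 3 (last).
- screw_1: Bush of screw 1 (slides, does not turn); origin on its axis at the rim's top face, x radially outward, z up. Its square head, 14 x 14 mm, 2 to 12 mm above the origin, top edge chamfered 0.5 mm, stands at an unknown angle: flats up to 0.7 rad from square to x. Pressed, the screw yields 6 mm on a 1.8 N/mm spring to a stop (12 N); reaching the stop, or 35 N, damages it. Turning friction 0.09 N m.
- screw_2: The same for screw 2; x axis radially outward at screw 2.
- screw_3: The same for screw 3; x axis radially outward at screw 3.
- turn_1 (a joint): How far screw 1 has been turned clockwise (seen from above) since the start, rad; 0 at the start, a quarter turn is 1.571. Says nothing of how the flats stood at the start.
- turn_2 (a joint): The same for screw 2.
- turn_3 (a joint): The same for screw 3.
- key: Loose steel socket key, 0.14 kg, 76 mm tall, upright, socket down. Origin: centre of the socket's mouth (underside), z up. Socket block 22 x 22 x 18 mm; square hole 15.5 mm wide, 11 mm deep, sides along x and y. Neck 12 mm thick from 18 to 34 mm; then a flat paddle, 34 mm along x, 12 mm thick along y, 34 to 76 mm up: pinch it across y from above. About 0.11 rad of play either way on a head.
- stand: Aluminium key stand fixed to the table, 50 x 50 x 12 mm, with a round steel stub 11 mm thick and 8 mm high in the middle over which the key's socket fits loosely. Origin at the centre of its underside.
- stand_seat (a point): Foot of the stub, on the stand's top face, 12 mm above the table: where the key's origin stands when the key is fully down on the stub.
- hex_key: Loose L-shaped steel hex key 29 x 81 x 5 mm lying behind the torch; a bystander. Origin at the centre of its underside.
- loose_screw: Loose cap screw 13 x 13 x 33 mm standing on its head just behind the stand; a bystander. Origin at the centre of its underside.
- torch: Black pocket torch 33 x 113 x 33 mm lying behind the ring; a bystander. Origin at the centre of its underside.
- small_screw: Another such cap screw near the table's front edge, between stand and ring; a bystander. Origin at the centre of its underside.
Not all that is in view belongs to the job. Leave any purple look-alike of the key alone.

How it is judged:
By the outcome, as a careful person would: the job done as asked, in the order asked, and still so for the second after the job is handed in, with the robot touching nothing.
It also fails if it takes over 72 s, if anything falls off the work surface, if the arm or the gripper's body presses on something with over 40 N, if the wrist force passes 120 N, or if a joint passes its speed limit or range.

## Working session

There is one attempt and no reset: what is moved stays moved. The work goes in short steps, Python scripts to look and compute and a tool call to move; the robot and the scene stay as the last step left them, time stands still between calls to the robot, and variables do not carry over. Pictures are saved under pics/ and viewed, at most 10 in all, crops included, and the job is handed in when it is done.

Besides the shell and the picture viewer there is one more tool, called after "Call:" in YAML: its name, and indented under it one key for each argument. play_rows: Moves the arm, as the interface text tells. Its arguments: {"type":"object","properties":{"translation":{"type":"array","items":{"type":"array","items":{"type":"number"}}},"delta_rot":{"type":"array","items":{"type":"array","items":{"type":"number"}}},"grip":{"type":"array","items":{"type":"number"}},"squeeze":{"type":"number"}},"required":["translation","delta_rot","grip"]}

```bash
mkdir -p pics; ls
cat > h.py <<'E'
import numpy as np, cv2
from plant import r
def cal(n):
    c=r.get_calibration(n); return np.array(c["intrinsics"]),np.array(c["eye"]),np.array(c["rotation"])
def proj(n,p):
    K,e,R=cal(n); c=R.T@(np.array(p)-e); c=np.array([c[0],-c[1],-c[2]]); u=K@c; return u[:2]/u[2]
def ray(n,uv,z):
    K,e,R=cal(n); c=np.linalg.inv(K)@np.array([uv[0],uv[1],1.]); d=R@np.array([c[0],-c[1],-c[2]])
    return e+d*(z-e[2])/d[2]
E
python3 - <<'E'
from h import *
for n in("top","side"):
    print(r.get_calibration(n))
    im=r.snapshot(n); cv2.imwrite(f"pics/{n}0.png",im)
    for t in("ring","screw_1","key","stand","top_1","stand_seat","hex_key","loose_screw","torch","small_screw"):
        try: print(n,t,[(np.round(d["point"],4).tolist(),round(d["confidence"],2)) for d in r.look_for(n,t)])
        except Exception as e: print(n,t,e)
print(r.get_state())
E
```

```text
pics
{'intrinsics': array([[438.56567099,   0.        , 272.02080749],
       [  0.        , 438.56567099, 210.77857425],
       [  0.        ,   0.        ,   1.        ]]), 'eye': array([ 0.53078258, -0.12638474,  0.9210839 ]), 'rotation': array([-0.02920441,  0.03114076,  0.71076258, -0.70213525])}
top ring [([0.4677, 0.0117, 0.0211], 0.64), ([0.4462, -0.0926, 0.0142], 0.28), ([0.5974, -0.1253, 0.0248], 0.25)]
top screw_1 [([0.438, 0.0191, 0.0357], 0.64), ([0.4997, 0.0345, 0.0383], 0.48), ([0.4803, -0.0236, 0.0374], 0.41)]
top key [([0.7387, -0.3799, 0.0591], 0.74), ([0.4473, -0.0871, 0.0846], 0.73), ([0.7956, -0.2449, 0.0619], 0.69)]
top stand [([0.4486, -0.0917, 0.0135], 0.87)]
top top_1 [([0.4707, 0.0071, 0.0225], 0.73), ([0.5959, -0.1252, 0.0288], 0.73)]
top stand_seat [([0.4468, -0.0919, 0.0159], 0.86)]
top hex_key [([0.6326, -0.0978, 0.0072], 0.59)]
top loose_screw [([0.6315, -0.0945, 0.0066], 0.38)]
top torch [([0.5962, -0.1213, 0.0297], 0.65)]
top small_screw [([0.4698, 0.0093, 0.0178], 0.41), ([0.4983, 0.0332, 0.0405], 0.28)]
{'intrinsics': array([[453.14827529,   0.     
[... 876 characters left out ...]
k': 1.1, 'q': array([-1.16220967,  0.68911876, -0.19459354,  1.56526767,  0.1573004 ,
        0.90254699, -0.21509576]), 'qd': array([ 0.00025279,  0.00190911, -0.00124376, -0.00020924, -0.00022799,
        0.0013804 , -0.00026045]), 'joint_torque': array([ 7.27706738e-04, -5.27503967e+01, -1.26733348e+00, -1.53743112e+01,
       -5.19608671e-02, -8.87914921e-04,  2.80730080e-05]), 'tool_pos': array([0.22878559, 0.5816424 , 0.30273947]), 'eef_rot': array([1.86289704e-01, 9.82494858e-01, 2.11586667e-05, 3.22905178e-06]), 'contact_force': array([ 0.79009523, -0.71757058,  0.53362781]), 'moment': array([-0.00642892, -0.05994972,  0.01512553]), 'finger_force': 0.0, 'opening': 1.0008544100366672}
```

```bash
sed -i 's/np.array(c\["rotation"\])/Rotation.from_quat(c["rotation"]).as_matrix()/; 1a from scipy.spatial.transform import Rotation' h.py
python3 - <<'E'
from h import *
t=cv2.imread("pics/top0.png"); s=cv2.imread("pics/side0.png")
for n in("top","side"):
    for p in([.468,.008,.034],[.447,-.09,.088],[.63,-.095,0],[.595,-.12,.033],[.4478,-.091,.012]): print(n,p,proj(n,p).round(0))
c=proj("top",[.468,-.04,.03]).astype(int)
def crop(im,n):
    c=proj(n,[.462,-.035,.03]).astype(int); print(n,c-[80,60]); x,y=np.maximum(c-[80,60],0)
    return cv2.resize(im[y:y+120,x:x+160],None,fx=5,fy=5,interpolation=cv2.INTER_CUBIC)
cv2.imwrite("pics/a.png",crop(t,"top"));cv2.imwrite("pics/b.png",crop(s,"side"))
E
```

```text
top [0.468, 0.008, 0.034] [204. 281.]
top [0.447, -0.09, 0.088] [252. 293.]
top [0.63, -0.095, 0] [256. 201.]
top [0.595, -0.12, 0.033] [268. 217.]
top [0.4478, -0.091, 0.012] [254. 289.]
side [0.468, 0.008, 0.034] [193. 219.]
side [0.447, -0.09, 0.088] [212. 238.]
side [0.63, -0.095, 0] [277. 212.]
side [0.595, -0.12, 0.033] [274. 219.]
side [0.4478, -0.091, 0.012] [216. 257.]
top [146 223]
side [123 172]
```

View pics/top0.png

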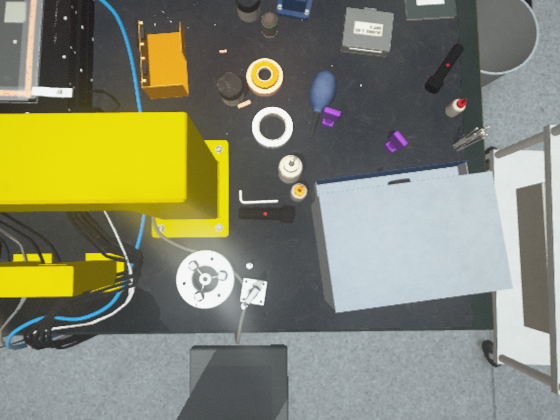

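View pics/a.png

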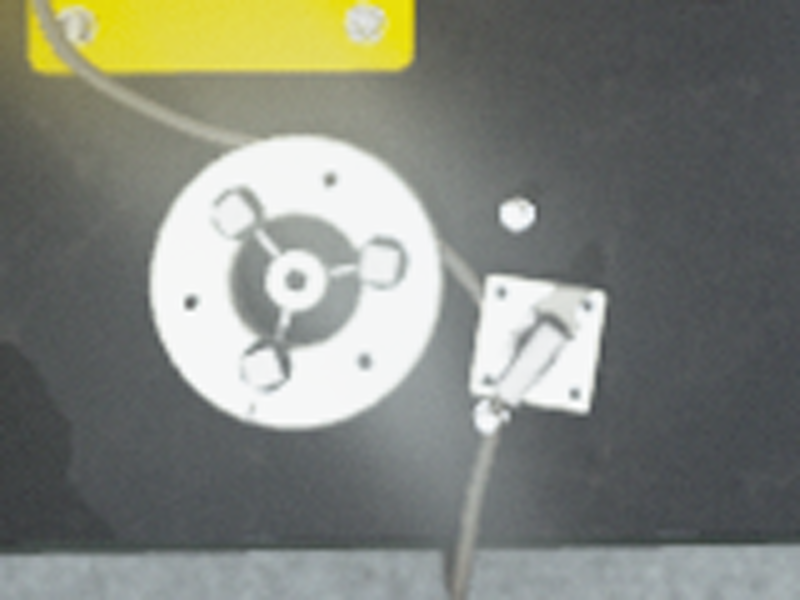

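View pics/b.png

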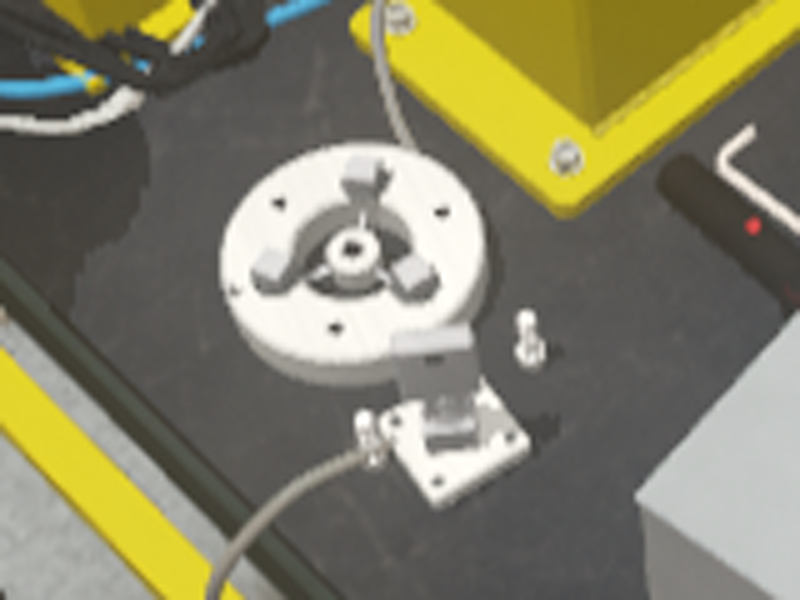

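View pics/side0.png

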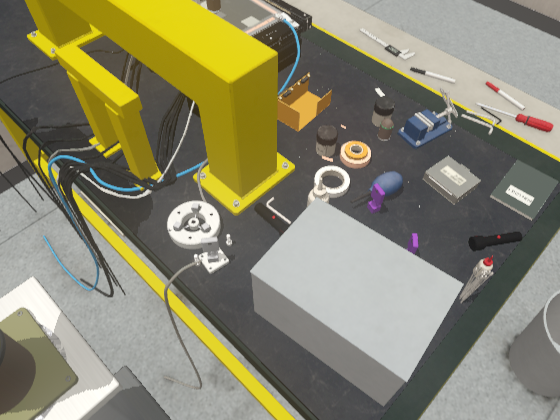

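```bash
cat > fit.py <<'E'
from h import *
from scipy.optimize import minimize
def avg(n,k=6): return np.mean([r.snapshot(n).astype(float).mean(2) for _ in range(k)],0).astype(np.float32)
def samp(im,pts,n):
    uv=np.array([proj(n,p) for p in pts],np.float32)
    return cv2.remap(im,uv[:,0:1],uv[:,1:2],cv2.INTER_LINEAR)[:,0]
E
python3 - <<'E'
from fit import *
ims={n:avg(n) for n in("top","side")}
np.savez("ims.npz",**ims)
a=np.linspace(0,2*np.pi,120,endpoint=False)
def circ(c,R,z): return np.c_[c[0]+R*np.cos(a),c[1]+R*np.sin(a),np.full(len(a),z)]
for n in ims:
    def cost(c):
        # outside dark minus inside bright on rim outer edge (top face) and bore edge
        return float(np.mean(np.clip(samp(ims[n],circ(c,.0615,.022),n),0,230))-np.mean(np.clip(samp(ims[n],circ(c,.0565,.022),n),0,230)))
    best=min((cost((x,y)),x,y) for x in np.arange(.455,.482,.002) for y in np.arange(-.008,.022,.002))
    s=minimize(cost,best[1:],method="Nelder-Mead",options=dict(xatol=1e-4,initial_simplex=[best[1:],(best[1]+.002,best[2]),(best[1],best[2]+.002)]))
    print(n,"ring",s.x,s.fun)
for n in("top","side"):
    print(n,[(np.round(d["point"],4).tolist(),round(d["confidence"],2)) for d in r.look_for(n,"screw_1")])
    for t in("screw_1","key","stand"):
      for d in r.silhouettes(n,t)[:5]:
        m=d["pixels"]; ys,xs=np.nonzero(m); z={"screw_1":.034,"key":.088,"stand":.012}[t]
        rect=cv2.minAreaRect(np.c_[xs,ys].astype(np.float32))
        print(n,t,round(d["confidence"],2),m.sum(),xs.mean().round(1),ys.mean().round(1),ray(n,(xs.mean(),ys.mean()),z).round(4),rect)
E
```

```text
Traceback (most recent call last):
  File "fit.py", line 5, in samp
    uv=np.array([proj(n,p) for p in pts],np.float32)
                 ~~~~^^^^^
  File "h.py", line 7, in proj
    K,e,R=cal(n); c=R.T@(np.array(p)-e); c=np.array([c[0],-c[1],-c[2]]); u=K@c; return u[:2]/u[2]
          ~~~^^^
  File "h.py", line 5, in cal
    c=r.get_calibration(n); return np.array(c["intrinsics"]),np.array(c["eye"]),Rotation.from_quat(c["rotation"]).as_matrix()
ValueError: time passes only in moves, steps and waits
```

```bash
python3 - <<'E'
from h import *
import pickle
pickle.dump({n:cal(n) for n in("top","side")},open("cal.pkl","wb"))
E
cat > h.py <<'E'
import numpy as np, cv2, pickle
from scipy.spatial.transform import Rotation
from plant import r
CAL=pickle.load(open("cal.pkl","rb"))
def proj(n,p):
    K,e,R=CAL[n]; c=(np.atleast_2d(p)-e)@R*[1,-1,-1]; u=c@K.T; return np.squeeze(u[:,:2]/u[:,2:])
def ray(n,uv,z):
    K,e,R=CAL[n]; c=np.linalg.inv(K)@np.array([uv[0],uv[1],1.]); d=R@(c*[1,-1,-1])
    return e+d*(z-e[2])/d[2]
def samp(im,pts,n):
    uv=proj(n,pts).astype(np.float32)
    return cv2.remap(im,uv[:,0:1],uv[:,1:2],cv2.INTER_LINEAR)[:,0]
def avg(n,k=6): return np.mean([r.snapshot(n).astype(np.float32).mean(2) for _ in range(k)],0).astype(np.float32)
E
python3 - <<'E'
from h import *
from scipy.optimize import minimize
d=np.load("ims.npz"); ims={n:d[n] for n in d}
a=np.linspace(0,2*np.pi,120,endpoint=False)
def circ(c,R,z): return np.c_[c[0]+R*np.cos(a),c[1]+R*np.sin(a),np.full(len(a),z)]
for n in ims:
    def cost(c):
        return float(np.mean(np.clip(samp(ims[n],circ(c,.0615,.022),n),0,230))-np.mean(np.clip(samp(ims[n],circ(c,.0565,.022),n),0,230)))
    best=min((cost((x,y)),x,y) for x in np.arange(.455,.482,.002) for y in np.arange(-.008,.022,.002))
    s=minimize(cost,best[1:],method="Nelder-Mead",options=dict(xatol=1e-4,initial_simplex=[best[1:],(best[1]+.002,best[2]),(best[1],best[2]+.002)]))
    print(n,"ring",s.x,s.fun)
r.snapshot("side"); r.snapshot("top")
for n in("top","side"):
    for t in("screw_1","key","stand"):
      for d in r.silhouettes(n,t)[:5]:
        m=d["pixels"]; ys,xs=np.nonzero(m); z={"screw_1":.034,"key":.088,"stand":.012}[t]
        rect=cv2.minAreaRect(np.c_[xs,ys].astype(np.float32))
        print(n,t,round(d["confidence"],2),m.sum(),ray(n,(xs.mean(),ys.mean()),z).round(4),np.round(rect[0]+rect[1]+(rect[2],),1))
# yellow column: plate corners & overhead
for uv in((228,140),(228,237),(155,237)): print("plate",ray("top",uv,.01).round(3))
for z in(.3,.4,.5,.6): print(z,ray("top",(186,115),z).round(3),ray("top",(205,200),z).round(3),"side",ray("side",(277,60),z).round(3),ray("side",(203,90),z).round(3))
print("col base", ray("side",(235,208),.01), ray("side",(272,173),.01),ray("side",(203,165),.01))
for z in(.1,.15,.2):print("box",z,ray("top",(317,195),z).round(3),ray("top",(336,311),z).round(3),ray("side",(318,200),z).round(3),ray("side",(252,272),z).round(3))
for n in ims: print(r.get_state()["clock"])
E
```

```text
top ring [0.47073738 0.00898994] -99.92115783691406
side ring [0.46767149 0.00942865] -105.6434326171875
top screw_1 0.59 58 [0.4383 0.0188 0.034 ] [199.  295.5   7.    8.   90. ]
top screw_1 0.54 47 [ 0.4789 -0.0277  0.034 ] [222.5 275.    7.    6.    0. ]
top key 0.86 289 [ 0.7844 -0.2452  0.088 ] [330.6 117.7  17.4  19.9  18.4]
top key 0.69 299 [ 0.7331 -0.3699  0.088 ] [395.  142.5  17.7  20.5  45. ]
top key 0.56 160 [ 0.4471 -0.0897  0.088 ] [251.5 293.7  10.3  18.6  38.7]
top key 0.27 51 [0.4437 0.0106 0.088 ] [198.5 295.5   7.    7.   90. ]
top stand 0.59 372 [ 0.4468 -0.0902  0.012 ] [253.5 290.8  24.   24.3   9.5]
side screw_1 0.61 50 [0.4929 0.0295 0.034 ] [195.5 206.5   7.    7.   90. ]
side screw_1 0.57 60 [0.432  0.0175 0.034 ] [177.5 226.    7.8   7.8  45. ]
side screw_1 0.57 59 [ 0.473  -0.0275  0.034 ] [204.8 226.8   7.8   7.1  45. ]
side screw_1 0.18 1813 [ 0.4591 -0.004   0.034 ] [193.6 224.1  46.   52.4  53.1]
side key 0.79 321 [ 0.4298 -0.1058  0.088 ] [210.3 249.6  24.2  16.9  82.9]
side key 0.6 270 [ 0.7621 -0.2645  0.088 ] [376.8 198.   12.6  27.4  13. ]
side k
[... 510 characters left out ...]
589 -0.048  0.4  ] side [ 0.645 -0.077  0.4  ] [ 0.511 -0.048  0.4  ]
0.5 [ 0.662 -0.044  0.5  ] [ 0.578 -0.063  0.5  ] side [ 0.547 -0.172  0.5  ] [ 0.442 -0.149  0.5  ]
0.6 [ 0.631 -0.064  0.6  ] [ 0.567 -0.078  0.6  ] side [ 0.449 -0.266  0.6  ] [ 0.373 -0.25   0.6  ]
col base [ 0.56431232 -0.02320001  0.01      ] [ 0.70004985 -0.00972759  0.01      ] [0.59761019 0.1305018  0.01      ]
box 0.1 [ 0.63  -0.214  0.1  ] [ 0.414 -0.245  0.1  ] [ 0.662 -0.184  0.1  ] [ 0.446 -0.208  0.1  ]
box 0.15 [ 0.624 -0.209  0.15 ] [ 0.421 -0.238  0.15 ] [ 0.631 -0.206  0.15 ] [ 0.43  -0.228  0.15 ]
box 0.2 [ 0.618 -0.204  0.2  ] [ 0.428 -0.23   0.2  ] [ 0.6   -0.228  0.2  ] [ 0.413 -0.248  0.2  ]
2.1
2.1
```

```bash
cat > rect.py <<'E'
from h import *
def rectify(im,n,c,z,half=.018,N=260):
    g=np.linspace(-half,half,N); X,Y=np.meshgrid(-g,-g) # cols: -y, rows: -x
    P=np.stack([c[0]-g[:,None]+0*g[None],c[1]-g[None]+0*g[:,None],np.full((N,N),z)],-1).reshape(-1,3)
    uv=proj(n,P).astype(np.float32).reshape(N,N,2)
    o=cv2.remap(im,uv[...,0],uv[...,1],cv2.INTER_CUBIC)
    o=np.clip(o,60,255); o=(o-o.min())/(o.max()-o.min())*255
    o=o.astype(np.uint8)
    for k in range(-15,16,5):
        p=int((k*1e-3+half)/(2*half)*N); o[p,:4]=0;o[:4,p]=0
    return o
E
python3 - <<'E'
from rect import *
d=np.load("ims.npz")
off={"top":np.array([.4707,.0090]),"side":np.array([.4677,.0094])}
S=[(.4383,.0188),(.497,.0335),(.4789,-.0277)]
b=np.array([.469,.009])
rows=[]
for n in("top","side"): rows.append(np.hstack([rectify(d[n],n,np.array(s),.034) for s in S]))
cv2.imwrite("pics/heads.png",np.vstack(rows))
k=[rectify(d[n],n,(.447,-.09),.088,half=.03) for n in("top","side")]
cv2.imwrite("pics/keyr.png",np.hstack(k))
E
```

```text
(no output)
```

View pics/heads.png

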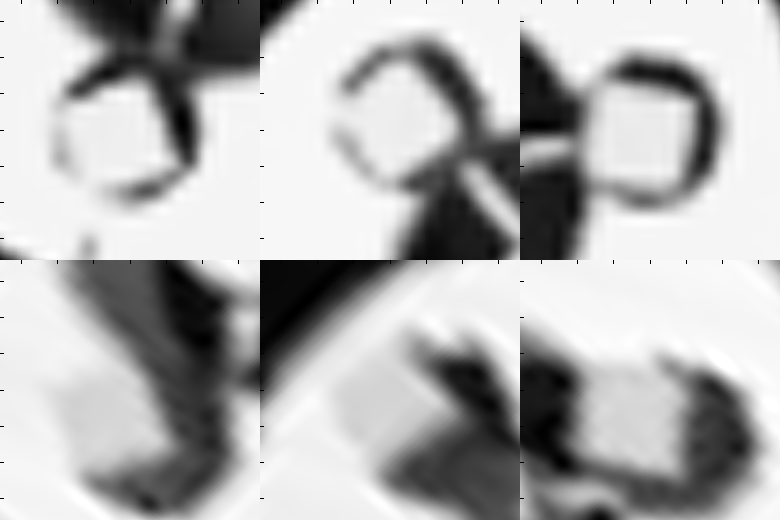

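```bash
cat > fit2.py <<'E'
from h import *
from scipy.optimize import minimize
d=np.load("ims.npz")
def sq(c,a,h,z):
    t=np.linspace(-.85,.85,15)*h; o=np.full(15,h)
    P=np.vstack([np.c_[t,o],np.c_[t,-o],np.c_[o,t],np.c_[-o,t]]); ca,sa=np.cos(a),np.sin(a)
    P=P@np.array([[ca,sa],[-sa,ca]])+c; return np.c_[P,np.full(len(P),z)]
aa=np.linspace(0,2*np.pi,120,endpoint=False)
def circ(c,R,z): return np.c_[c[0]+R*np.cos(aa),c[1]+R*np.sin(aa),np.full(len(aa),z)]
def fit(n,c0):
    im=np.clip(d[n],0,245)
    def cost(p):
        c=p[:2]; f=0
        f+=.6*(samp(im,circ(c,.0612,.022),n).mean()-samp(im,circ(c,.0568,.022),n).mean())
        for k in range(3):
            b=p[2]-k*2*np.pi/3; s=c+p[6]*np.array([0,0])+.036*np.array([np.cos(b),np.sin(b)])
            f+=samp(im,sq(s,p[3+k],.0083,.034),n).mean()-samp(im,sq(s,p[3+k],.0059,.034),n).mean()
        return float(f)
    best=None
    for da in(-.1,.0,.1):
        x0=np.array([*c0,2.83,np.radians(17)+da,np.radians(40)+da,np.radians(-6)+da,0])
        S=[x0]+[x0+np.eye(7)[i]*[.0015,.0015,.05,.1,.1,.1,.1][i] for i in range(7)]
        s=minimize(cost,x0,method="Nelder-Mead",options=dict(initial_simplex=S,maxiter=3000,xatol=1e-5,fatol=1e-3))
        if best is None or s.fun<best.fun: best=s
    p=best.x; print(n,p[:2].round(4),np.degrees(p[2:6]).round(1),best.fun)
    for k in range(3):
        b=p[2]-k*2*np.pi/3; print((p[:2]+.036*np.array([np.cos(b),np.sin(b)])).round(4))
fit("top",(.4707,.009)); fit("side",(.4677,.0094))
# key paddle top face
for n in("top","side"):
    im=d[n]; c0=(.447,-.09)
E
python3 fit2.py
```

```text
top [0.4712 0.0089] [160.9  22.5  37.7 -12.6] -163.30731201171875
[0.4372 0.0208]
[0.4984 0.0325]
[ 0.4779 -0.0264]
side [0.468  0.0102] [161.7  18.6  45.3 -18.9] -141.7303009033203
[0.4339 0.0216]
[0.4949 0.0342]
[ 0.4753 -0.025 ]
```

View pics/keyr.png

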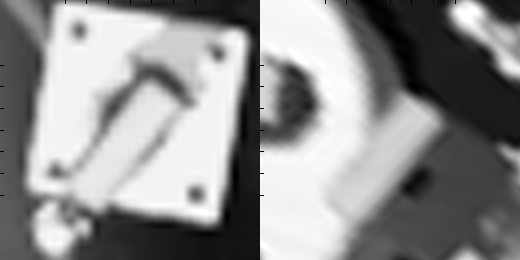

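Run:
```python
from h import *
for z in(.1,.15,.2,.25,.3,.35): print(z,"bar end far",ray("top",(113,262),z).round(3),ray("top",(113,296),z).round(3),"side",ray("side",(140,97),z).round(3),ray("side",(118,108),z).round(3), "beam", ray("top",(186,115),z).round(2),ray("side",(277,60),z).round(2),ray("side",(203,90),z).round(2))
print(ray("side",(157,178),0),ray("side",(100,150),0))
```

```text
0.1 bar end far [0.509 0.168 0.1  ] [0.447 0.167 0.1  ] side [0.59  0.347 0.1  ] [0.528 0.352 0.1  ] beam [0.79 0.03 0.1 ] [0.94 0.21 0.1 ] [0.72 0.26 0.1 ]
0.15 bar end far [0.51 0.15 0.15] [0.452 0.149 0.15 ] side [0.563 0.29  0.15 ] [0.506 0.295 0.15 ] beam [0.77 0.02 0.15] [0.89 0.16 0.15] [0.68 0.2  0.15]
0.2 bar end far [0.512 0.132 0.2  ] [0.457 0.131 0.2  ] side [0.537 0.234 0.2  ] [0.484 0.238 0.2  ] beam [0.76 0.01 0.2 ] [0.84 0.11 0.2 ] [0.65 0.15 0.2 ]
0.25 bar end far [0.513 0.114 0.25 ] [0.462 0.113 0.25 ] side [0.511 0.177 0.25 ] [0.461 0.181 0.25 ] beam [0.74 0.   0.25] [0.79 0.07 0.25] [0.61 0.1  0.25]
0.3 bar end far [0.514 0.096 0.3  ] [0.467 0.095 0.3  ] side [0.485 0.121 0.3  ] [0.439 0.125 0.3  ] beam [ 0.72 -0.01  0.3 ] [0.74 0.02 0.3 ] [0.58 0.05 0.3 ]
0.35 bar end far [0.516 0.078 0.35 ] [0.472 0.077 0.35 ] side [0.459 0.064 0.35 ] [0.417 0.068 0.35 ] beam [ 0.71 -0.02  0.35] [ 0.69 -0.03  0.35] [0.55 0.   0.35]
[0.49534625 0.18607299 0.        ] [0.44888886 0.36540326 0.        ]
```

```bash
cat > plan.py <<'E'
from h import *
import os,json
def pose(g,phi,beta=15.):
    """grasp point g (m), tool-y direction phi (deg), lean beta -> R,p of TCP"""
    f=np.radians(phi); y=[np.cos(f),np.sin(f),0]; x=[-np.sin(f),np.cos(f),0]
    R=np.c_[x,y,[0,0,-1]]@Rotation.from_euler("y",-beta,degrees=True).as_matrix()
    return R,np.array(g)-.045*R[:,2]
def meas():
    s=r.get_state(); R=Rotation.from_quat(s["eef_rot"]).as_matrix(); p=np.array(s["tool_pos"]); return s,R,p
def describe():
    s,R,p=meas(); g=p+.045*R[:,2]; phi=np.degrees(np.arctan2(R[1,1],R[0,1])); b=np.degrees(np.arcsin(np.clip(-R[:,2]@[-np.sin(np.radians(phi)),np.cos(np.radians(phi)),0],-1,1)))
    print("t %.2f g %s phi %.2f lean %.2f tilt %.2f F %s M %s open %.3f ff %.1f q %s"%(s["clock"],g.round(4),phi,-(-b),np.degrees(np.arcsin(R[2,1])),np.round(s["contact_force"],1),np.round(s["moment"],2),s["opening"],s["finger_force"],np.round(s["q"],2)))
    return g,phi,b
def cur():
    if os.path.exists("cmd.npz"): d=np.load("cmd.npz"); return d["R"],d["p"],d["s"]
    s,R,p=meas(); g=p+.045*R[:,2]; return R,p,np.array([*g,np.degrees(np.arctan2(R[1,1],R[0,1])),0.])
def go(*segs):
    """segs: (N, g or None, phi or None, lean or None, grip)"""
    R,p,s=cur(); T=[];D=[];G=[]
    for N,g,phi,b,grip in segs:
        e=s.copy()
        if g is not None: e[:3]=g
        if phi is not None: e[3]=phi
        if b is not None: e[4]=b
        for k in range(1,N+1):
            w=s+(e-s)*k/N; R1,p1=pose(w[:3],w[3],w[4])
            t=np.round(R.T@(p1-p),4)+0.; d=np.round(Rotation.from_matrix(R.T@R1).as_rotvec(degrees=True),1)+0.
            p=p+R@t; R=R@Rotation.from_rotvec(d,degrees=True).as_matrix()
            T.append(t.tolist());D.append(d.tolist());G.append(grip)
        s=e
    np.savez("cmd.npz",R=R,p=p,s=s)
    assert len(T)<=20
    print(json.dumps({"translation":T,"delta_rot":D,"grip":G}))
    print("max",np.abs(T).max(),np.abs(D).max(),len(T))
E
python3 - <<'E'
from plan import *
describe()
go((2,(.27,.50,.29),65,-0.,1),(5,(.36,.28,.29),60,5,1),(6,(.40,.05,.26),56,10,1),(5,(.443,-.088,.14),54,15,1))
E
```

```text
t 2.10 g [0.2288 0.5816 0.2577] phi 68.53 lean -0.00 tilt 0.00 F [ 0.5 -0.1 -0.2] M [0.02 0.04 0.05] open 1.000 ff 0.0 q [-1.16  0.69 -0.19  1.57  0.16  0.9  -0.22]
{"translation": [[-0.0341, -0.0304, -0.0161], [-0.0351, -0.0294, -0.0162], [-0.0341, -0.0323, 0.0], [-0.0347, -0.0316, 0.0006], [-0.0352, -0.031, 0.0013], [-0.0357, -0.0304, 0.0019], [-0.0361, -0.0297, 0.0026], [-0.0238, -0.0298, 0.0071], [-0.024, -0.0295, 0.0076], [-0.0242, -0.0292, 0.0079], [-0.0244, -0.0289, 0.0084], [-0.0247, -0.0286, 0.0087], [-0.0248, -0.0283, 0.0092], [-0.0173, -0.018, 0.0275], [-0.0169, -0.0179, 0.0279], [-0.0166, -0.0177, 0.0282], [-0.0162, -0.0175, 0.0286], [-0.0157, -0.0173, 0.0289]], "delta_rot": [[0.0, 0.0, 1.8], [0.0, 0.0, 1.7], [0.0, -1.0, 1.0], [0.0, -1.0, 1.0], [0.1, -1.0, 1.0], [0.0, -1.0, 1.0], [0.1, -1.0, 1.0], [0.1, -0.8, 0.7], [0.1, -0.9, 0.6], [0.0, -0.8, 0.7], [0.1, -0.8, 0.7], [0.1, -0.9, 0.6], [0.1, -0.8, 0.7], [0.1, -1.0, 0.4], [0.1, -1.0, 0.4], [0.1, -1.0, 0.4], [0.1, -1.0, 0.3], [0.1, -1.0, 0.4]], "grip": [1, 1, 1, 1, 1, 1, 1, 1, 1, 1, 1, 1, 1, 1, 1, 1, 1, 1]}
max 0.0361 1.8 18
```

Call:
play_rows:
  translation:
    - [-0.0341,-0.0304,-0.0161]
    - [-0.0351,-0.0294,-0.0162]
    - [-0.0341,-0.0323,0.0]
    - [-0.0347,-0.0316,0.0006]
    - [-0.0352,-0.031,0.0013]
    - [-0.0357,-0.0304,0.0019]
    - [-0.0361,-0.0297,0.0026]
    - [-0.0238,-0.0298,0.0071]
    - [-0.024,-0.0295,0.0076]
    - [-0.0242,-0.0292,0.0079]
    - [-0.0244,-0.0289,0.0084]
    - [-0.0247,-0.0286,0.0087]
    - [-0.0248,-0.0283,0.0092]
    - [-0.0173,-0.018,0.0275]
    - [-0.0169,-0.0179,0.0279]
    - [-0.0166,-0.0177,0.0282]
    - [-0.0162,-0.0175,0.0286]
    - [-0.0157,-0.0173,0.0289]
  delta_rot:
    - [0.0,0.0,1.8]
    - [0.0,0.0,1.7]
    - [0.0,-1.0,1.0]
    - [0.0,-1.0,1.0]
    - [0.1,-1.0,1.0]
    - [0.0,-1.0,1.0]
    - [0.1,-1.0,1.0]
    - [0.1,-0.8,0.7]
    - [0.1,-0.9,0.6]
    - [0.0,-0.8,0.7]
    - [0.1,-0.8,0.7]
    - [0.1,-0.9,0.6]
    - [0.1,-0.8,0.7]
    - [0.1,-1.0,0.4]
    - [0.1,-1.0,0.4]
    - [0.1,-1.0,0.4]
    - [0.1,-1.0,0.3]
    - [0.1,-1.0,0.4]
  grip: [1,1,1,1,1,1,1,1,1,1,1,1,1,1,1,1,1,1]

```text
clock: 4.35
tool_pos: [0.4099, -0.0482, 0.2134]
eef_rot: [0.303, 0.948, -0.053, 0.086]
contact_force: [-0.0, -0.4, -0.1]
opening: 0.999
finger_force: 0.0
```

Run:
```python
from plan import *
describe()
R,p,s=cur(); print(s, (p+.045*R[:,2]).round(4))
```

```text
t 4.35 g [ 0.4157 -0.055   0.1693] phi 54.31 lean 11.20 tilt -2.74 F [-0.  -0.4 -0.1] M [ 0.14  0.11 -0.03] open 0.999 ff 0.0 q [-0.13  0.61  0.05  2.39  1.33  0.14 -0.46]
[ 0.443 -0.088  0.14  54.    15.   ] [ 0.443 -0.088  0.14 ]
```

Call:
play_rows:
  translation:
    - [0,0,0]
    - [0,0,0]
  delta_rot:
    - [0,0,0]
    - [0,0,0]
  grip: [1,1]

```text
clock: 4.6
tool_pos: [0.4097, -0.0475, 0.214]
eef_rot: [0.303, 0.948, -0.052, 0.086]
contact_force: [1.1, 0.2, 0.1]
opening: 1.0
finger_force: 0.0
```

Run:
```python
from plan import *
describe()
```

```text
t 4.60 g [ 0.4156 -0.0543  0.1699] phi 54.28 lean 11.17 tilt -2.66 F [1.1 0.2 0.1] M [0.12 0.17 0.06] open 1.000 ff 0.0 q [-0.13  0.6   0.05  2.39  1.32  0.14 -0.45]
```

```bash
cat >> plan.py <<'E'
def sync():
    s,R,p=meas(); g=p+.045*R[:,2]; phi=np.degrees(np.arctan2(R[1,1],R[0,1]))
    x0=np.array([-np.sin(np.radians(phi)),np.cos(np.radians(phi)),0]); b=np.degrees(np.arcsin(-R[:,2]@x0))
    np.savez("cmd.npz",R=R,p=p,s=np.array([*g,phi,b]))
E
python3 - <<'E'
from plan import *
sync(); print(cur()[2])
go((5,(.443,-.088,.14),54,0,1))
E
```

```text
[ 4.15588484e-01 -5.42524604e-02  1.69931706e-01  5.42832732e+01
  1.11731396e+01]
{"translation": [[-0.0088, -0.0041, 0.0077], [-0.0091, -0.0022, 0.0072], [-0.0094, -0.0023, 0.007], [-0.0097, -0.0022, 0.0066], [-0.0099, -0.0023, 0.0064]], "delta_rot": [[-2.6, 2.2, 0.5], [0.0, 2.3, 0.1], [0.0, 2.2, 0.0], [0.0, 2.2, 0.1], [0.0, 2.3, 0.0]], "grip": [1, 1, 1, 1, 1]}
max 0.0099 2.6 5
```

Call:
play_rows:
  translation:
    - [-0.0088,-0.0041,0.0077]
    - [-0.0091,-0.0022,0.0072]
    - [-0.0094,-0.0023,0.007]
    - [-0.0097,-0.0022,0.0066]
    - [-0.0099,-0.0023,0.0064]
    - [0,0,0]
  delta_rot:
    - [-2.6,2.2,0.5]
    - [0.0,2.3,0.1]
    - [0.0,2.2,0.0]
    - [0.0,2.2,0.1]
    - [0.0,2.3,0.0]
    - [0,0,0]
  grip: [1,1,1,1,1,1]

```text
clock: 5.35
tool_pos: [0.4434, -0.0887, 0.1846]
eef_rot: [0.31, 0.951, 0.0, -0.0]
contact_force: [0.8, 0.1, 0.4]
opening: 1.0
finger_force: 0.0
```

Run:
```python
from plan import *
describe()
```

```text
t 5.35 g [ 0.4434 -0.0887  0.1396] phi 53.92 lean -0.03 tilt 0.00 F [0.8 0.1 0.4] M [ 0.01 -0.03 -0.01] open 1.000 ff 0.0 q [ 0.4   0.73 -0.49  2.17  0.83  0.44  0.19]
```

Call:
play_rows:
  translation:
    - [0,0,0.014]
    - [0,0,0.014]
    - [0,0,0.014]
    - [0,0,0.014]
    - [0,0,0.0136]
    - [0,0,0]
    - [0,0,0]
    - [0,0,0]
    - [0,0,0]
    - [0,0,0]
    - [0,0,0]
    - [0,0,0]
    - [0,0,0]
  delta_rot:
    - [0,0,0]
    - [0,0,0]
    - [0,0,0]
    - [0,0,0]
    - [0,0,0]
    - [0,0,0]
    - [0,0,0]
    - [0,0,0]
    - [0,0,0]
    - [0,0,0]
    - [0,0,0]
    - [0,0,0]
    - [0,0,0]
  grip: [1,1,1,1,1,-1,-1,-1,-1,-1,-1,-1,-1]
  squeeze: 25

```text
clock: 6.98
tool_pos: [0.4427, -0.0885, 0.1151]
eef_rot: [0.309, 0.951, -0.0, -0.0]
contact_force: [0.1, 0.7, -2.4]
opening: 0.135
finger_force: 24.9
```

Run:
```python
from plan import *
describe()
```

```text
t 6.97 g [ 0.4426 -0.0885  0.0701] phi 54.06 lean -0.04 tilt -0.06 F [ 0.1  0.7 -2.4] M [ 0.03 -0.02  0.02] open 0.135 ff 24.9 q [ 0.24  0.85 -0.23  2.21  1.05  0.2  -0.02]
```

Run:
```python
from plan import *
sync(); R,p,s=cur(); s[4]=0; s[3]=54; R,p=pose(s[:3],54,0); np.savez("cmd.npz",R=R,p=p,s=s)
go((3,(s[0],s[1],.120),54,0,-1),(7,(.4356,.0212,.110),109,0,-1),(1,None,None,None,-1))
```

```text
{"translation": [[0.0, 0.0, -0.0166], [0.0, 0.0, -0.0167], [0.0, 0.0, -0.0166], [0.01, 0.0121, 0.0014], [0.0083, 0.0133, 0.0014], [0.0064, 0.0144, 0.0015], [0.0043, 0.0151, 0.0014], [0.0023, 0.0155, 0.0014], [0.0001, 0.0157, 0.0014], [-0.0021, 0.0156, 0.0015], [0.0, 0.0, 0.0]], "delta_rot": [[0.0, 0.0, 0.0], [0.0, 0.0, 0.0], [0.0, 0.0, 0.0], [0.0, 0.0, -7.9], [0.0, 0.0, -7.8], [0.0, 0.0, -7.9], [0.0, 0.0, -7.8], [0.0, 0.0, -7.9], [0.0, 0.0, -7.8], [0.0, 0.0, -7.9], [0.0, 0.0, 0.0]], "grip": [-1, -1, -1, -1, -1, -1, -1, -1, -1, -1, -1]}
max 0.0167 7.9 11
```

Call:
play_rows:
  translation:
    - [0.0,0.0,-0.0166]
    - [0.0,0.0,-0.0167]
    - [0.0,0.0,-0.0166]
    - [0.01,0.0121,0.0014]
    - [0.0083,0.0133,0.0014]
    - [0.0064,0.0144,0.0015]
    - [0.0043,0.0151,0.0014]
    - [0.0023,0.0155,0.0014]
    - [0.0001,0.0157,0.0014]
    - [-0.0021,0.0156,0.0015]
    - [0.0,0.0,0.0]
  delta_rot:
    - [0.0,0.0,0.0]
    - [0.0,0.0,0.0]
    - [0.0,0.0,0.0]
    - [0.0,0.0,-7.9]
    - [0.0,0.0,-7.8]
    - [0.0,0.0,-7.9]
    - [0.0,0.0,-7.8]
    - [0.0,0.0,-7.9]
    - [0.0,0.0,-7.8]
    - [0.0,0.0,-7.9]
    - [0.0,0.0,0.0]
  grip: [-1,-1,-1,-1,-1,-1,-1,-1,-1,-1,-1]
  squeeze: 40

```text
clock: 8.35
tool_pos: [0.4355, 0.0222, 0.1548]
eef_rot: [-0.166, 0.986, 0.0, -0.001]
contact_force: [0.6, -0.7, -2.0]
opening: 0.128
finger_force: 39.9
```

Run:
```python
from plan import *
g,phi,b=describe()
ims={n:avg(n,4) for n in("top","side")}; np.savez("ims2.npz",**ims)
out=[]
for n in("top","side"):
    c=proj(n,[g[0],g[1],.05]).astype(int); print(n,c)
    x,y=c-[50,60]; im=cv2.resize(ims[n][y:y+120,x:x+100],None,fx=4,fy=4,interpolation=cv2.INTER_CUBIC)
    # predicted corners of socket block
    for z,col in((g[2]-.058,0),(g[2]-.040,255)):
        for u,v in((11,11),(11,-11),(-11,-11),(-11,11)):
            f=np.radians(phi); w=np.array([u*-np.sin(f)+v*np.cos(f),u*np.cos(f)+v*np.sin(f)])/1e3
            q=(proj(n,[g[0]+w[0],g[1]+w[1],z])-[x,y]+.5)*4; cv2.circle(im,tuple(int(k) for k in q),3,col,-1)
    out.append(im)
cv2.imwrite("pics/hov.png",np.clip(np.hstack(out),0,255))
```

```text
t 8.35 g [0.4354 0.0222 0.1098] phi 109.11 lean -0.07 tilt 0.05 F [ 0.6 -0.7 -2. ] M [ 0.05 -0.01 -0.01] open 0.128 ff 39.9 q [ 0.22  0.81 -0.61  2.23  1.15  0.47  0.57]
top [195 298]
side [175 219][ WARN:0@4.324] global loadsave.cpp:1063 imwrite_ Unsupported depth image for selected encoder is fallbacked to CV_8U.
```

View pics/hov.png

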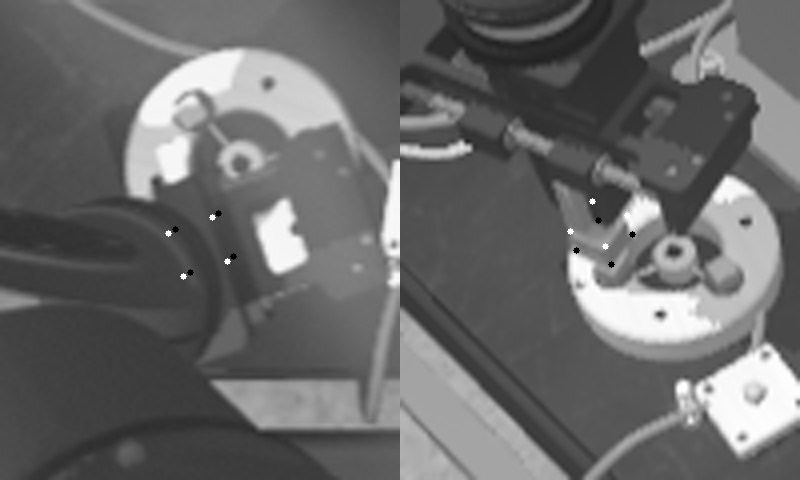

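```bash
python3 - <<'E' 2>/dev/null
from plan import *
g,phi,b=describe(); n="side"
im=np.load("ims2.npz")[n]; x,y,S=160,197,16; c=im[y:y+36,x:x+48]
c=np.clip((c-c.min())/(c.max()-c.min())*330,0,255); c=cv2.resize(c,None,fx=S,fy=S,interpolation=cv2.INTER_CUBIC).astype(np.uint8); c=cv2.cvtColor(c,cv2.COLOR_GRAY2BGR)
f=np.radians(phi)
def P(u,v,z):
    w=[u*-np.sin(f)+v*np.cos(f),u*np.cos(f)+v*np.sin(f)]; q=(proj(n,[g[0]+w[0]/1e3,g[1]+w[1]/1e3,z])-[x,y]+.5)*S; return tuple(int(k) for k in q)
C=[(11,11),(11,-11),(-11,-11),(-11,11)]
for k in range(4):
    for z in(g[2]-.058,g[2]-.040): cv2.line(c,P(*C[k],z),P(*C[(k+1)%4],z),(0,0,255),1)
    cv2.line(c,P(*C[k],g[2]-.058),P(*C[k],g[2]-.040),(0,255,0),1)
for k in range(4): cv2.line(c,P(*[(17,6),(17,-6),(-17,-6),(-17,6)][k],g[2]-.024),P(*[(17,6),(17,-6),(-17,-6),(-17,6)][(k+1)%4],g[2]-.024),(255,0,0),1)
cv2.imwrite("pics/z.png",c)
E
```

```text
t 8.75 g [0.4356 0.0207 0.11  ] phi 108.99 lean -0.07 tilt -0.04 F [ 0.  -1.1 -1.2] M [0.03 0.01 0.02] open 0.131 ff 39.9 q [ 0.22  0.81 -0.6   2.23  1.15  0.47  0.57]
```

View pics/z.png

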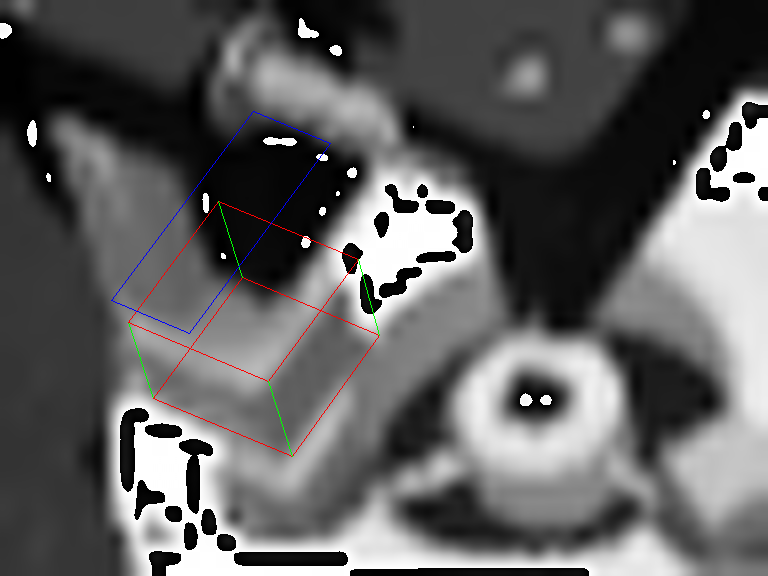

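```bash
cat > bf.py <<'E'
from plan import *
g=np.array([.4356,.0209,.110]); phi=109.; n="side"; im=np.load("ims2.npz")[n]
f=np.radians(phi)
def P(u,v,z,d): 
    return proj(n,[g[0]+(-u*np.sin(f)+v*np.cos(f))/1e3+d[0],g[1]+(u*np.cos(f)+v*np.sin(f))/1e3+d[1],z])
C=[(11,11),(11,-11),(-11,-11),(-11,11)]
zb,zt=.052,.070
o=sorted(range(4),key=lambda k:-P(*C[k],zb,(0,0))[1])[0]; a,b=C[(o-1)%4],C[(o+1)%4]; c=C[o]
def edge(p,q,w=.8):
    t=np.linspace(.1,.9,25)[:,None]; L=p+(q-p)*t; nn=np.array([-(q-p)[1],(q-p)[0]]); nn=nn/np.linalg.norm(nn)*w
    s=lambda X:cv2.remap(im,X[:,:1].astype(np.float32),X[:,1:].astype(np.float32),cv2.INTER_CUBIC)[:,0]
    return abs((s(L+nn)-s(L-nn)).mean())
res=[]
for dx in np.arange(-.005,.0051,.0005):
    for dy in np.arange(-.005,.0051,.0005):
        d=(dx,dy); e=[edge(P(*c,zb,d),P(*a,zb,d)),edge(P(*c,zb,d),P(*b,zb,d)),edge(P(*c,zb,d),P(*c,zt,d)),edge(P(*c,zt,d),P(*a,zt,d)),edge(P(*c,zt,d),P(*b,zt,d))]
        res.append((sum(e),dx,dy,np.round(e)))
res.sort(key=lambda t:-t[0])
for k in res[:8]: print(round(k[0]),np.round(k[1:3],4),k[3])
E
python3 bf.py
```

```text
188 [-0.0025 -0.0005] [64. 41. 14. 30. 39.]
184 [-0.003  -0.0005] [57. 42. 17. 30. 38.]
183 [-0.002  -0.0005] [68. 39. 11. 26. 40.]
183 [-0.0025 -0.001 ] [60. 37. 12. 31. 43.]
183 [-0.0025 -0.    ] [68. 41. 15. 28. 31.]
181 [-0.003 -0.001] [52. 40. 16. 30. 44.]
179 [-0.002 -0.   ] [70. 40. 12. 24. 33.]
178 [-0.003 -0.   ] [62. 40. 18. 30. 29.]
```

Run:
```python
from plan import *
describe()
go((3,(.4364,.0222,.094),110,0,-1),(4,(.4364,.0222,.0895),110,0,-1),(1,None,None,None,-1))
```

```text
t 8.75 g [0.4356 0.0207 0.11  ] phi 108.99 lean -0.07 tilt -0.04 F [ 0.  -1.1 -1.2] M [0.03 0.01 0.02] open 0.131 ff 39.9 q [ 0.22  0.81 -0.6   2.23  1.15  0.47  0.57]
{"translation": [[-0.0003, 0.0002, 0.0053], [-0.0004, 0.0002, 0.0053], [-0.0004, 0.0003, 0.0054], [0.0, 0.0, 0.0011], [0.0, 0.0, 0.0011], [0.0, 0.0, 0.0011], [0.0, 0.0, 0.0012], [0.0, 0.0, 0.0]], "delta_rot": [[0.0, 0.0, -0.3], [0.0, 0.0, -0.4], [0.0, 0.0, -0.3], [0.0, 0.0, 0.0], [0.0, 0.0, 0.0], [0.0, 0.0, 0.0], [0.0, 0.0, 0.0], [0.0, 0.0, 0.0]], "grip": [-1, -1, -1, -1, -1, -1, -1, -1]}
max 0.0054 0.4 8
```

Call:
play_rows:
  translation:
    - [-0.0003,0.0002,0.0053]
    - [-0.0004,0.0002,0.0053]
    - [-0.0004,0.0003,0.0054]
    - [0.0,0.0,0.0011]
    - [0.0,0.0,0.0011]
    - [0.0,0.0,0.0011]
    - [0.0,0.0,0.0012]
    - [0.0,0.0,0.0]
  delta_rot:
    - [0.0,0.0,-0.3]
    - [0.0,0.0,-0.4]
    - [0.0,0.0,-0.3]
    - [0.0,0.0,0.0]
    - [0.0,0.0,0.0]
    - [0.0,0.0,0.0]
    - [0.0,0.0,0.0]
    - [0.0,0.0,0.0]
  grip: [-1,-1,-1,-1,-1,-1,-1,-1]

```text
clock: 9.75
tool_pos: [0.4364, 0.0222, 0.1344]
eef_rot: [-0.174, 0.985, -0.0, -0.001]
contact_force: [-0.2, 0.1, -2.1]
opening: 0.135
finger_force: 39.9
```

Run:
```python
from plan import *
describe()
```

```text
t 9.75 g [0.4363 0.0222 0.0894] phi 110.06 lean -0.07 tilt -0.01 F [-0.2  0.1 -2.1] M [0.04 0.02 0.07] open 0.135 ff 39.9 q [ 0.19  0.85 -0.56  2.23  1.25  0.43  0.49]
```

Call:
play_rows:
  translation:
    - [0,0,0.001]
    - [0,0,0.001]
    - [0,0,0]
  delta_rot:
    - [0,0,0]
    - [0,0,0]
    - [0,0,0]
  grip: [-1,-1,-1]

```text
clock: 10.12
tool_pos: [0.4364, 0.0222, 0.1324]
eef_rot: [-0.174, 0.985, -0.0, -0.001]
contact_force: [0.1, -0.9, -1.7]
opening: 0.132
finger_force: 39.9
```

Call:
play_rows:
  translation:
    - [0,0,0.0015]
    - [0,0,0.0015]
    - [0,0,0.001]
    - [0,0,0.0005]
    - [0,0,0]
  delta_rot:
    - [0,0,0]
    - [0,0,0]
    - [0,0,0]
    - [0,0,0]
    - [0,0,0]
  grip: [-1,-1,-1,-1,-1]

```text
clock: 10.75
tool_pos: [0.4364, 0.0223, 0.1279]
eef_rot: [-0.174, 0.985, -0.0, -0.001]
contact_force: [-0.3, -0.4, -2.0]
opening: 0.132
finger_force: 39.9
```

Run:
```python
from plan import *
describe()
```

```text
t 10.75 g [0.4363 0.0222 0.0829] phi 110.07 lean -0.07 tilt -0.01 F [-0.3 -0.4 -2. ] M [ 0.04  0.01 -0.04] open 0.132 ff 39.9 q [ 0.18  0.86 -0.55  2.24  1.29  0.42  0.46]
```

```bash
cat > m.py <<'E'
from plan import *
import sys
L=[]
for _ in range(int(sys.argv[1])):
    r.snapshot("side"); s=r.get_state(); R=Rotation.from_quat(s["eef_rot"]).as_matrix(); p=np.array(s["tool_pos"])+.045*R[:,2]
    L.append([*s["contact_force"],*s["moment"],*p,np.degrees(np.arctan2(R[1,1],R[0,1]))])
L=np.array(L); print("t %.2f F"%s["clock"],L[:,:3].mean(0).round(2),"M",L[:,3:6].mean(0).round(3),"+-",(L[:,5].std()/np.sqrt(len(L))).round(3),"g",L[:,6:9].mean(0).round(4),"phi",L[:,9].mean().round(2))
E
python3 m.py 5
```

```text
t 11.00 F [ 0.18  0.2  -1.82] M [ 0.047  0.015 -0.021] +- 0.009 g [0.4363 0.0222 0.083 ] phi 110.06
```

Call:
play_rows:
  translation:
    - [0,0,0]
    - [0,0,0]
  delta_rot:
    - [0,0,2]
    - [0,0,1]
  grip: [-1,-1]

```text
clock: 11.25
tool_pos: [0.4364, 0.0222, 0.128]
eef_rot: [-0.148, 0.989, -0.0, -0.0]
contact_force: [0.2, -0.1, -2.0]
opening: 0.13
finger_force: 39.9
```

```bash
python3 m.py 5
```

```text
t 11.50 F [-0.02  0.05 -1.89] M [ 0.058  0.008 -0.017] +- 0.016 g [0.4363 0.0222 0.083 ] phi 107.04
```

Call:
play_rows:
  translation:
    - [0,0,0]
  delta_rot:
    - [0,0,2]
  grip: [-1]

```text
clock: 11.62
tool_pos: [0.4365, 0.0223, 0.128]
eef_rot: [-0.13, 0.991, -0.0, -0.0]
contact_force: [-0.2, -0.8, -2.3]
opening: 0.131
finger_force: 39.9
```

```bash
python3 m.py 4
```

```text
t 11.82 F [ 0.57 -0.3  -1.6 ] M [ 0.129 -0.052  0.001] +- 0.014 g [0.4365 0.0223 0.083 ] phi 105.0
```

Call:
play_rows:
  translation:
    - [0,0,0]
  delta_rot:
    - [0,0,2]
  grip: [-1]

```text
clock: 11.95
tool_pos: [0.4366, 0.0223, 0.128]
eef_rot: [-0.113, 0.994, -0.0, -0.0]
contact_force: [0.8, 0.0, -1.4]
opening: 0.131
finger_force: 39.9
```

```bash
python3 m.py 4
```

```text
t 12.15 F [ 1.32 -0.1  -1.99] M [ 0.08  -0.191  0.034] +- 0.007 g [0.4366 0.0222 0.083 ] phi 103.0
```

Call:
play_rows:
  translation:
    - [0,0,0]
  delta_rot:
    - [0,0,2]
  grip: [-1]

```text
clock: 12.28
tool_pos: [0.4367, 0.0222, 0.128]
eef_rot: [-0.095, 0.995, -0.0, -0.0]
contact_force: [1.4, -0.7, -2.5]
opening: 0.137
finger_force: 39.9
```

```bash
python3 m.py 4
```

```text
t 12.47 F [ 1.35  0.25 -2.28] M [ 0.054 -0.397  0.032] +- 0.004 g [0.4367 0.0222 0.083 ] phi 101.0
```

Call:
play_rows:
  translation:
    - [0,0,0]
  delta_rot:
    - [0,0,2]
  grip: [-1]

```text
clock: 12.6
tool_pos: [0.4366, 0.0222, 0.128]
eef_rot: [-0.078, 0.997, -0.0, -0.0]
contact_force: [1.9, -0.3, -2.2]
opening: 0.13
finger_force: 39.9
```

```bash
python3 m.py 4
```

```text
t 12.80 F [ 2.82  0.06 -2.24] M [-0.018 -0.55   0.055] +- 0.011 g [0.4366 0.0222 0.083 ] phi 99.0
```

Call:
play_rows:
  translation:
    - [0,0,0]
  delta_rot:
    - [0,0,2]
  grip: [-1]

```text
clock: 12.92
tool_pos: [0.4366, 0.0222, 0.128]
eef_rot: [-0.061, 0.998, -0.0, -0.0]
contact_force: [2.7, -0.5, -1.2]
opening: 0.136
finger_force: 39.9
```

```bash
python3 m.py 4
```

```text
t 13.12 F [ 3.04 -0.35 -1.37] M [-0.114 -0.693  0.079] +- 0.017 g [0.4366 0.0221 0.083 ] phi 96.99
```

Call:
play_rows:
  translation:
    - [-0.0007,0,0]
  delta_rot:
    - [0,0,0]
  grip: [-1]

```text
clock: 13.25
tool_pos: [0.4368, 0.0222, 0.1279]
eef_rot: [-0.062, 0.998, -0.0, -0.001]
contact_force: [1.3, -1.0, -1.1]
opening: 0.136
finger_force: 39.9
```

```bash
python3 m.py 4
```

```text
t 13.45 F [ 1.89 -0.42 -0.97] M [-0.118 -0.428  0.075] +- 0.009 g [0.4367 0.0222 0.0829] phi 97.06
```

Call:
play_rows:
  translation:
    - [-0.0006,0,0]
  delta_rot:
    - [0,0,0]
  grip: [-1]

```text
clock: 13.58
tool_pos: [0.4371, 0.0222, 0.1279]
eef_rot: [-0.062, 0.998, -0.0, -0.001]
contact_force: [-0.1, -1.4, -0.8]
opening: 0.129
finger_force: 39.9
```

```bash
python3 m.py 4
```

```text
t 13.78 F [ 0.12 -0.99 -1.83] M [-0.143  0.002  0.074] +- 0.013 g [0.4369 0.0222 0.0828] phi 97.06
```

Call:
play_rows:
  translation:
    - [0,0,0]
  delta_rot:
    - [0,0,3]
  grip: [-1]

```text
clock: 13.9
tool_pos: [0.4371, 0.0221, 0.1278]
eef_rot: [-0.035, 0.999, -0.0, -0.001]
contact_force: [-0.4, -1.2, -1.2]
opening: 0.136
finger_force: 39.9
```

```bash
python3 m.py 4
```

```text
t 14.10 F [-0.36 -1.08 -1.48] M [-0.216  0.16   0.057] +- 0.003 g [0.437  0.0221 0.0829] phi 94.04
```

Call:
play_rows:
  translation:
    - [0,0,0]
    - [0,0,0]
    - [0,0,0]
    - [0,0,0]
  delta_rot:
    - [0,0,9]
    - [0,0,9]
    - [0,0,9]
    - [0,0,9]
  grip: [-1,-1,-1,-1]

```text
clock: 14.6
tool_pos: [0.4369, 0.0217, 0.1278]
eef_rot: [0.277, 0.961, -0.001, -0.001]
contact_force: [-2.2, -1.4, -1.3]
opening: 0.13
finger_force: 39.9
```

```bash
python3 m.py 4
```

```text
t 14.80 F [-1.66 -2.1  -1.67] M [-0.579  0.409  0.022] +- 0.007 g [0.4368 0.0217 0.0829] phi 58.02
```

Call:
play_rows:
  translation:
    - [0,-0.0008,0]
    - [0.0003,-0.0002,0]
    - [0.0003,0,0]
    - [0.0002,0,0]
    - [0,0,0]
    - [0,0,0]
  delta_rot:
    - [0,0,0]
    - [0,0,9]
    - [0,0,9]
    - [0,0,9]
    - [0,0,9]
    - [0,0,0]
  grip: [-1,-1,-1,-1,-1,-1]

```text
clock: 15.55
tool_pos: [0.4363, 0.0215, 0.1279]
eef_rot: [0.558, 0.83, -0.001, -0.0]
contact_force: [-1.5, -4.1, -1.1]
opening: 0.131
finger_force: 39.9
```

```bash
python3 m.py 4
```

```text
t 15.75 F [-1.35 -3.81 -1.26] M [-0.974  0.474  0.039] +- 0.005 g [0.4362 0.0215 0.0829] phi 22.21
```

Call:
play_rows:
  translation:
    - [-0.0012,-0.001,0]
    - [0,0,0]
    - [0,0,0]
  delta_rot:
    - [0,0,0]
    - [0,0,9]
    - [0,0,0]
  grip: [-1,-1,-1]

```text
clock: 16.12
tool_pos: [0.436, 0.0211, 0.128]
eef_rot: [0.621, 0.784, -0.0, -0.0]
contact_force: [-1.8, -2.5, -1.7]
opening: 0.13
finger_force: 39.9
```

```bash
python3 m.py 4
```

```text
t 16.32 F [-2.08 -1.58 -1.73] M [-0.419  0.546  0.012] +- 0.014 g [0.436  0.0211 0.0829] phi 13.25
```

Call:
play_rows:
  translation:
    - [0,0,0]
    - [0,0,-0.006]
    - [0,0,-0.008]
    - [0,0,-0.015]
    - [0,0,0]
  delta_rot:
    - [0,0,-5]
    - [0,0,0]
    - [0,0,0]
    - [0,0,0]
    - [0,0,0]
  grip: [-1,-1,-1,-1,-1]

```text
clock: 16.95
tool_pos: [0.4374, 0.0212, 0.158]
eef_rot: [0.588, 0.809, 0.002, 0.001]
contact_force: [-0.2, -0.1, -1.4]
opening: 0.136
finger_force: 39.9
```

```bash
python3 m.py 4
python3 - <<'E'
from plan import *
sync(); R,p,s=cur(); s[4]=0; s[3]=18.2; print(s)
go((12,(.478,.030,.118),128,0,-1),(1,None,None,None,-1))
E
```

```text
t 17.15 F [ 0.04  0.25 -2.28] M [-0.062  0.01  -0.001] +- 0.012 g [0.4366 0.0208 0.1121] phi 18.03
[ 0.43620627  0.02068928  0.11171663 18.2         0.        ]
{"translation": [[-0.0003, 0.0035, -0.0005], [-0.0009, 0.0035, -0.0005], [-0.0015, 0.0032, -0.0006], [-0.0019, 0.003, -0.0005], [-0.0024, 0.0027, -0.0005], [-0.0028, 0.0022, -0.0005], [-0.0031, 0.0017, -0.0006], [-0.0033, 0.0013, -0.0005], [-0.0035, 0.0007, -0.0005], [-0.0036, 0.0001, -0.0005], [-0.0035, -0.0005, -0.0005], [-0.0035, -0.001, -0.0006], [0.0, 0.0, 0.0]], "delta_rot": [[-0.1, 0.0, -9.2], [0.0, 0.0, -9.1], [0.0, 0.0, -9.2], [0.0, 0.0, -9.1], [0.0, 0.0, -9.2], [0.0, 0.0, -9.2], [0.0, 0.0, -9.1], [0.0, 0.0, -9.2], [0.0, 0.0, -9.2], [0.0, 0.0, -9.1], [0.0, 0.0, -9.2], [0.0, 0.0, -9.1], [0.0, 0.0, 0.0]], "grip": [-1, -1, -1, -1, -1, -1, -1, -1, -1, -1, -1, -1, -1]}
max 0.0036 9.2 13
```

```bash
python3 - <<'E'
s=open("plan.py").read()
s=s.replace('    R=np.c_[x,y,[0,0,-1]]@','    g=np.array(g)-float(open("e.txt").read())*np.array(x)\n    R=np.c_[x,y,[0,0,-1]]@')
s=s.replace('np.savez("cmd.npz",R=R,p=p,s=np.array([*g,phi,b]))','a=g+float(open("e.txt").read())*x0; np.savez("cmd.npz",R=R,p=p,s=np.array([*a,phi,b]))')
open("plan.py","w").write(s); open("e.txt","w").write("0.0013")
E
python3 - <<'E'
from plan import *
sync(); s=cur()[2]; print(s)
go((12,(.4968,.0340,.106),130,0,-1),(1,None,None,None,-1))
E
```

```text
[4.35803353e-01 2.19252616e-02 1.11716625e-01 1.80555078e+01
 1.78933347e-03]
{"translation": [[-0.0006, 0.0053, 0.0005], [-0.0014, 0.0052, 0.0005], [-0.0022, 0.0049, 0.0004], [-0.003, 0.0044, 0.0005], [-0.0036, 0.004, 0.0005], [-0.0041, 0.0033, 0.0005], [-0.0046, 0.0025, 0.0005], [-0.0049, 0.0018, 0.0004], [-0.0051, 0.001, 0.0005], [-0.0052, 0.0001, 0.0005], [-0.0051, -0.0007, 0.0005], [-0.0049, -0.0015, 0.0005], [0.0, 0.0, 0.0]], "delta_rot": [[-0.1, 0.0, -9.3], [0.0, 0.0, -9.4], [0.0, 0.0, -9.3], [0.0, 0.0, -9.3], [0.0, 0.0, -9.3], [0.0, 0.0, -9.4], [0.0, 0.0, -9.3], [0.0, 0.0, -9.3], [0.0, 0.0, -9.4], [0.0, 0.0, -9.3], [0.0, 0.0, -9.3], [0.0, 0.0, -9.3], [0.0, 0.0, 0.0]], "grip": [-1, -1, -1, -1, -1, -1, -1, -1, -1, -1, -1, -1, -1]}
max 0.0053 9.4 13
```

Call:
play_rows:
  translation:
    - [-0.0006,0.0053,0.0005]
    - [-0.0014,0.0052,0.0005]
    - [-0.0022,0.0049,0.0004]
    - [-0.003,0.0044,0.0005]
    - [-0.0036,0.004,0.0005]
    - [-0.0041,0.0033,0.0005]
    - [-0.0046,0.0025,0.0005]
    - [-0.0049,0.0018,0.0004]
    - [-0.0051,0.001,0.0005]
    - [-0.0052,0.0001,0.0005]
    - [-0.0051,-0.0007,0.0005]
    - [-0.0049,-0.0015,0.0005]
    - [0.0,0.0,0.0]
  delta_rot:
    - [-0.1,0.0,-9.3]
    - [0.0,0.0,-9.4]
    - [0.0,0.0,-9.3]
    - [0.0,0.0,-9.3]
    - [0.0,0.0,-9.3]
    - [0.0,0.0,-9.4]
    - [0.0,0.0,-9.3]
    - [0.0,0.0,-9.3]
    - [0.0,0.0,-9.4]
    - [0.0,0.0,-9.3]
    - [0.0,0.0,-9.3]
    - [0.0,0.0,-9.3]
    - [0.0,0.0,0.0]
  grip: [-1,-1,-1,-1,-1,-1,-1,-1,-1,-1,-1,-1,-1]

```text
clock: 18.77
tool_pos: [0.4976, 0.0348, 0.1504]
eef_rot: [-0.341, 0.94, 0.0, -0.0]
contact_force: [1.0, -0.4, -1.6]
opening: 0.131
finger_force: 39.9
```

```bash
python3 m.py 2
python3 - <<'E'
from plan import *
describe()
from rect import rectify
n="side"; im=avg(n,4); np.save("side3.npy",im); d=np.load("ims.npz")[n]; c=(.4339,.0216)
t=np.linspace(-.85,.85,15)
def sq(c,a,h):
    o=np.full(15,1.); P=np.vstack([np.c_[t,o],np.c_[t,-o],np.c_[o,t],np.c_[-o,t]])*h; ca,sa=np.cos(a),np.sin(a)
    return np.c_[P@np.array([[ca,sa],[-sa,ca]])+c,np.full(60,.034)]
for nm,I in(("before",d),("after",im)):
    I=np.clip(I,0,245)
    best=sorted((float(samp(I,sq((c[0]+dx,c[1]+dy),np.radians(a),.0083),n).mean()-samp(I,sq((c[0]+dx,c[1]+dy),np.radians(a),.0059),n).mean()),a,dx,dy) for a in range(-25,65,3) for dx in(-.001,-.0005,0,.0005,.001) for dy in(-.001,-.0005,0,.0005,.001))
    print(nm,[(round(b[0],1),b[1],b[2],b[3]) for b in best[:4]])
o=[rectify(I,n,(.4339,.0216),.034) for I in(d,im)]+[rectify(im,n,(.4949,.0342),.034)]
cv2.imwrite("pics/chk.png",np.hstack(o))
E
```

```text
t 18.88 F [-0.14  0.07 -1.79] M [ 0.104  0.026 -0.008] +- 0.012 g [0.4973 0.0347 0.1056] phi 129.79
t 18.88 g [0.4972 0.0347 0.1057] phi 129.80 lean -0.03 tilt 0.01 F [-0.7  0.3 -1.9] M [0.1  0.   0.01] open 0.127 ff 39.9 q [ 0.34  0.94 -0.88  2.04  1.13  0.76  1.  ]
before [(-24.2, 41, 0.001, 0), (-24.1, 23, 0.001, 0), (-24.1, 44, 0.001, 0), (-24.1, 17, 0.001, 0)]
after [(-24.9, 20, 0.0005, 0), (-24.9, 35, 0.001, 0), (-24.9, 41, 0.001, 0), (-24.9, 38, 0.001, 0)]
```

View pics/chk.png

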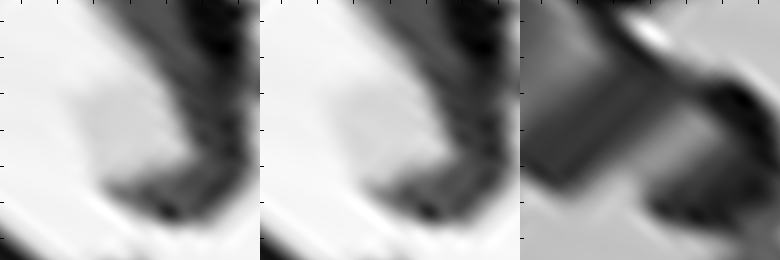

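Call:
play_rows:
  translation:
    - [0,0,0.006]
    - [0,0,0.006]
    - [0,0,0.0015]
    - [0,0,0.0015]
    - [0,0,0.0015]
    - [0,0,0]
  delta_rot:
    - [0,0,0]
    - [0,0,0]
    - [0,0,0]
    - [0,0,0]
    - [0,0,0]
    - [0,0,0]
  grip: [-1,-1,-1,-1,-1,-1]

```text
clock: 19.82
tool_pos: [0.4977, 0.0347, 0.1347]
eef_rot: [-0.342, 0.94, -0.0, 0.0]
contact_force: [0.3, -0.1, -2.1]
opening: 0.132
finger_force: 39.9
```

```bash
python3 m.py 3
```

```text
t 19.98 F [ 0.14  0.52 -1.29] M [0.067 0.021 0.016] +- 0.015 g [0.4977 0.0348 0.0897] phi 129.96
```

Call:
play_rows:
  translation:
    - [0,0,0.001]
    - [0,0,0.001]
    - [0,0,0]
  delta_rot:
    - [0,0,0]
    - [0,0,0]
    - [0,0,0]
  grip: [-1,-1,-1]

```text
clock: 20.35
tool_pos: [0.4976, 0.0347, 0.1326]
eef_rot: [-0.342, 0.94, -0.0, 0.0]
contact_force: [-0.7, 0.3, -1.5]
opening: 0.136
finger_force: 39.9
```

Call:
play_rows:
  translation:
    - [0,0,0.0015]
    - [0,0,0.0015]
    - [0,0,0.0015]
    - [0,0,0.001]
    - [0,0,0]
    - [0,0,0]
    - [0,0,0]
    - [0,0,0]
    - [0.006,0,0]
    - [0.006,0,0]
    - [0,0,0]
    - [0,0,0]
    - [0,0,0]
    - [0,0,0]
    - [0,0,0]
    - [0,0,0]
  delta_rot:
    - [0,0,0]
    - [0,0,0]
    - [0,0,0]
    - [0,0,0]
    - [0,0,0]
    - [0,0,0]
    - [0,0,0]
    - [0,0,0]
    - [0,0,0]
    - [0,0,0]
    - [0,0,0]
    - [0,0,0]
    - [0,0,0]
    - [0,0,0]
    - [0,0,0]
    - [0,0,0]
  grip: [-1,-1,-1,-1,-1,-0.4,-0.4,-0.4,-0.4,-0.4,-1,-1,-1,-1,-1,-1]

```text
clock: 22.35
tool_pos: [0.4884, 0.027, 0.1271]
eef_rot: [-0.342, 0.94, -0.0, 0.0]
contact_force: [-0.0, -1.5, 0.4]
opening: 0.131
finger_force: 40.0
```

```bash
python3 m.py 3; python3 -c "
from plan import *
describe()"
```

```text
t 22.50 F [-0.6  -0.6   0.23] M [-0.088  0.166  0.038] +- 0.014 g [0.4885 0.0269 0.0821] phi 129.96
t 22.50 g [0.4885 0.0269 0.0822] phi 129.96 lean 0.02 tilt -0.02 F [-0.5 -0.5  0.1] M [-0.11  0.16  0.07] open 0.134 ff 40.0 q [ 0.34  0.97 -0.84  2.08  1.21  0.71  0.93]
```

```bash
echo -0.0107 > e.txt
python3 - <<'E'
from plan import *
sync(); R,p,s=cur(); s[:3]=[.4967,.0339,.0836]; s[3]=130; s[4]=0; print(cur()[2])
go((2,s[:3],127,0,-1)); go((1,None,125,0,-1)); go((1,None,123,0,-1)); go((1,None,121,0,-1)); go((1,None,119,0,-1))
E
```

```text
[4.96683622e-01 3.38139098e-02 8.21529073e-02 1.29958205e+02
 1.84574990e-02]
{"translation": [[0.0, 0.0003, -0.0007], [-0.0001, 0.0003, -0.0007]], "delta_rot": [[0.0, 0.0, 1.5], [0.0, 0.0, 1.5]], "grip": [-1, -1]}
max 0.0007 1.5 2
{"translation": [[0.0, 0.0004, 0.0]], "delta_rot": [[0.0, 0.0, 2.0]], "grip": [-1]}
max 0.0004 2.0 1
{"translation": [[0.0, 0.0003, 0.0]], "delta_rot": [[0.0, 0.0, 2.0]], "grip": [-1]}
max 0.0003 2.0 1
{"translation": [[0.0, 0.0004, 0.0]], "delta_rot": [[0.0, 0.0, 2.0]], "grip": [-1]}
max 0.0004 2.0 1
{"translation": [[0.0, 0.0004, 0.0]], "delta_rot": [[0.0, 0.0, 2.0]], "grip": [-1]}
max 0.0004 2.0 1
```

Call:
play_rows:
  translation:
    - [0.0,0.0003,-0.0007]
    - [-0.0001,0.0003,-0.0007]
    - [0,0,0]
  delta_rot:
    - [0.0,0.0,1.5]
    - [0.0,0.0,1.5]
    - [0,0,0]
  grip: [-1,-1,-1]

```text
clock: 22.88
tool_pos: [0.4883, 0.0278, 0.1286]
eef_rot: [-0.317, 0.948, 0.0, 0.0]
contact_force: [0.6, -0.2, -2.1]
opening: 0.132
finger_force: 40.0
```

```bash
python3 m.py 3
```

```text
t 23.02 F [-0.43  0.3  -1.59] M [0.041 0.041 0.004] +- 0.004 g [0.4882 0.0277 0.0836] phi 126.97
```

Call:
play_rows:
  translation:
    - [0.0,0.0004,0.0]
  delta_rot:
    - [0.0,0.0,2.0]
  grip: [-1]

```text
clock: 23.15
tool_pos: [0.4879, 0.0279, 0.1285]
eef_rot: [-0.299, 0.954, 0.0, 0.0]
contact_force: [-0.1, 0.3, -2.7]
opening: 0.133
finger_force: 40.0
```

```bash
python3 m.py 3
```

```text
t 23.30 F [ 0.41  0.15 -1.43] M [0.031 0.061 0.028] +- 0.034 g [0.4879 0.028  0.0836] phi 124.88
```

Call:
play_rows:
  translation:
    - [0.0,0.0003,0.0]
  delta_rot:
    - [0.0,0.0,2.0]
  grip: [-1]

```text
clock: 23.42
tool_pos: [0.4878, 0.0281, 0.1285]
eef_rot: [-0.283, 0.959, 0.0, 0.0]
contact_force: [-0.4, 0.4, -2.0]
opening: 0.13
finger_force: 40.0
```

```bash
python3 m.py 3
```

```text
t 23.57 F [-0.33  0.04 -1.28] M [0.053 0.052 0.021] +- 0.016 g [0.4878 0.0282 0.0836] phi 122.88
```

Call:
play_rows:
  translation:
    - [0.0,0.0004,0.0]
  delta_rot:
    - [0.0,0.0,2.0]
  grip: [-1]

```text
clock: 23.7
tool_pos: [0.4875, 0.0284, 0.1285]
eef_rot: [-0.266, 0.964, 0.0, 0.0]
contact_force: [0.7, 0.3, -1.3]
opening: 0.132
finger_force: 40.0
```

```bash
python3 m.py 3
```

```text
t 23.85 F [-0.11  0.28 -1.34] M [ 0.062  0.016 -0.036] +- 0.014 g [0.4876 0.0285 0.0836] phi 120.88
```

Call:
play_rows:
  translation:
    - [0.0,0.0004,0.0]
  delta_rot:
    - [0.0,0.0,2.0]
  grip: [-1]

```text
clock: 23.98
tool_pos: [0.4874, 0.0287, 0.1286]
eef_rot: [-0.249, 0.968, -0.0, 0.0]
contact_force: [1.0, 0.0, -0.5]
opening: 0.133
finger_force: 40.0
```

```bash
python3 m.py 3
```

```text
t 24.12 F [-0.14 -0.15 -2.36] M [-0.024  0.031 -0.024] +- 0.004 g [0.4874 0.0287 0.0836] phi 118.88
```

Call:
play_rows:
  translation:
    - [0.0,0.0004,0.0]
  delta_rot:
    - [0.0,0.0,2.0]
  grip: [-1]

```text
clock: 24.25
tool_pos: [0.4872, 0.029, 0.1285]
eef_rot: [-0.232, 0.973, -0.0, 0.0]
contact_force: [0.3, -0.3, -1.0]
opening: 0.135
finger_force: 40.0
```

```bash
python3 m.py 3
```

```text
t 24.40 F [ 0.24 -0.01 -2.19] M [-0.055 -0.056  0.065] +- 0.026 g [0.4872 0.0291 0.0836] phi 116.89
```

Call:
play_rows:
  translation:
    - [0.0,0.0004,0.0]
  delta_rot:
    - [0.0,0.0,2.0]
  grip: [-1]

```text
clock: 24.52
tool_pos: [0.487, 0.0294, 0.1286]
eef_rot: [-0.215, 0.977, -0.0, 0.0]
contact_force: [-0.2, -0.6, -2.2]
opening: 0.134
finger_force: 40.0
```

```bash
python3 m.py 3
```

```text
t 24.68 F [ 0.83 -0.84 -2.34] M [-0.123 -0.063  0.067] +- 0.011 g [0.487  0.0294 0.0836] phi 114.88
```

Call:
play_rows:
  translation:
    - [0.0,0.0004,0.0]
  delta_rot:
    - [0.0,0.0,2.0]
  grip: [-1]

```text
clock: 24.8
tool_pos: [0.4868, 0.0298, 0.1286]
eef_rot: [-0.198, 0.98, -0.0, 0.0]
contact_force: [0.3, -1.5, -2.7]
opening: 0.134
finger_force: 40.0
```

```bash
python3 m.py 3
```

```text
t 24.95 F [ 0.54 -0.67 -2.53] M [-0.215 -0.097  0.036] +- 0.013 g [0.4869 0.0298 0.0836] phi 112.88
```

Run:
```python
from plan import *
R,p,s=cur(); s=s.copy(); s[3]=113; R,p=pose(s[:3],113,0); np.savez("cmd.npz",R=R,p=p,s=s)
go((6,(.4969,.0335,.0836),59,0,-1),(1,None,None,None,-1))
```

```text
{"translation": [[-0.0001, 0.0016, 0.0], [-0.0002, 0.0016, 0.0], [-0.0001, 0.0016, 0.0], [-0.0002, 0.0016, 0.0], [-0.0002, 0.0016, 0.0], [-0.0002, 0.0017, 0.0], [0.0, 0.0, 0.0]], "delta_rot": [[0.0, 0.0, 9.0], [0.0, 0.0, 9.0], [0.0, 0.0, 9.0], [0.0, 0.0, 9.0], [0.0, 0.0, 9.0], [0.0, 0.0, 9.0], [0.0, 0.0, 0.0]], "grip": [-1, -1, -1, -1, -1, -1, -1]}
max 0.0017 9.0 7
```

Call:
play_rows:
  translation:
    - [-0.0001,0.0016,0.0]
    - [-0.0002,0.0016,0.0]
    - [-0.0001,0.0016,0.0]
    - [-0.0002,0.0016,0.0]
    - [-0.0002,0.0016,0.0]
    - [-0.0002,0.0017,0.0]
    - [0.0,0.0,0.0]
  delta_rot:
    - [0.0,0.0,9.0]
    - [0.0,0.0,9.0]
    - [0.0,0.0,9.0]
    - [0.0,0.0,9.0]
    - [0.0,0.0,9.0]
    - [0.0,0.0,9.0]
    - [0.0,0.0,0.0]
  grip: [-1,-1,-1,-1,-1,-1,-1]

```text
clock: 25.82
tool_pos: [0.4876, 0.0395, 0.1286]
eef_rot: [0.267, 0.964, 0.0, 0.0]
contact_force: [0.3, -0.2, -1.6]
opening: 0.13
finger_force: 40.0
```

```bash
python3 m.py 4
python3 - <<'E'
from plan import *
R,p,s=cur(); s=s.copy(); s[3]=59; R,p=pose(s[:3],59,0); np.savez("cmd.npz",R=R,p=p,s=s)
go((2,None,41,0,-1),(1,None,None,None,-1))
E
```

```text
t 26.02 F [-0.55 -0.36 -1.77] M [-0.023  0.054  0.017] +- 0.009 g [0.4876 0.0395 0.0836] phi 59.11
{"translation": [[-0.0001, 0.0017, 0.0], [-0.0002, 0.0017, 0.0], [0.0, -0.0001, 0.0]], "delta_rot": [[0.0, 0.0, 9.0], [0.0, 0.0, 9.0], [0.0, 0.0, 0.0]], "grip": [-1, -1, -1]}
max 0.0017 9.0 3
```

Call:
play_rows:
  translation:
    - [-0.0001,0.0017,0.0]
    - [-0.0002,0.0017,0.0]
    - [0.0,0.0,0.0]
  delta_rot:
    - [0.0,0.0,9.0]
    - [0.0,0.0,9.0]
    - [0.0,0.0,0.0]
  grip: [-1,-1,-1]

```text
clock: 26.4
tool_pos: [0.4898, 0.042, 0.1286]
eef_rot: [0.414, 0.91, 0.0, 0.0]
contact_force: [-0.2, 0.1, -1.9]
opening: 0.13
finger_force: 40.0
```

```bash
python3 m.py 4
python3 - <<'E'
from plan import *
go((1,None,36.5,0,-1)); go((1,None,32,0,-1));go((1,None,29.5,0,-1));go((1,None,27,0,-1))
E
```

```text
t 26.60 F [-0.25  0.58 -1.85] M [0.092 0.148 0.019] +- 0.006 g [0.4898 0.042  0.0836] phi 41.14
{"translation": [[0.0, 0.0009, 0.0]], "delta_rot": [[0.0, 0.0, 4.5]], "grip": [-1]}
max 0.0009 4.5 1
{"translation": [[0.0, 0.0008, 0.0]], "delta_rot": [[0.0, 0.0, 4.5]], "grip": [-1]}
max 0.0008 4.5 1
{"translation": [[0.0, 0.0005, 0.0]], "delta_rot": [[0.0, 0.0, 2.5]], "grip": [-1]}
max 0.0005 2.5 1
{"translation": [[-0.0001, 0.0005, 0.0]], "delta_rot": [[0.0, 0.0, 2.5]], "grip": [-1]}
max 0.0005 2.5 1
```

Call:
play_rows:
  translation:
    - [0.0,0.0009,0.0]
  delta_rot:
    - [0.0,0.0,4.5]
  grip: [-1]

```text
clock: 26.72
tool_pos: [0.4905, 0.0425, 0.1286]
eef_rot: [0.45, 0.893, 0.0, -0.0]
contact_force: [-0.8, 0.3, -1.0]
opening: 0.132
finger_force: 40.0
```

Call:
play_rows:
  translation:
    - [0.0,0.0008,0.0]
  delta_rot:
    - [0.0,0.0,4.5]
  grip: [-1]

```text
clock: 26.85
tool_pos: [0.4912, 0.043, 0.1286]
eef_rot: [0.485, 0.874, 0.0, -0.0]
contact_force: [-1.3, 0.6, -1.7]
opening: 0.132
finger_force: 40.0
```

```bash
python3 m.py 3
```

```text
t 27.00 F [-0.8   0.8  -2.18] M [0.07  0.207 0.061] +- 0.019 g [0.4912 0.043  0.0836] phi 31.98
```

Call:
play_rows:
  translation:
    - [0.0,0.0005,0.0]
  delta_rot:
    - [0.0,0.0,2.5]
  grip: [-1]

```text
clock: 27.12
tool_pos: [0.4916, 0.0432, 0.1286]
eef_rot: [0.504, 0.864, 0.0, 0.0]
contact_force: [-1.2, -0.0, -0.8]
opening: 0.133
finger_force: 40.0
```

```bash
python3 m.py 3
```

```text
t 27.27 F [-0.96  0.58 -2.08] M [0.175 0.225 0.06 ] +- 0.009 g [0.4917 0.0432 0.0836] phi 29.42
```

Call:
play_rows:
  translation:
    - [-0.0001,0.0005,0.0]
  delta_rot:
    - [0.0,0.0,2.5]
  grip: [-1]

```text
clock: 27.4
tool_pos: [0.4921, 0.0434, 0.1286]
eef_rot: [0.523, 0.852, 0.0, 0.0]
contact_force: [-0.9, 1.1, -2.1]
opening: 0.134
finger_force: 40.0
```

```bash
python3 m.py 4
```

```text
t 27.60 F [-1.47  1.28 -1.72] M [0.227 0.284 0.048] +- 0.006 g [0.4921 0.0434 0.0836] phi 26.9
```

Run:
```python
from plan import *
R,p,s=cur(); print(s)
go((1,None,32,0,-1),(2,(s[0],s[1],.097),32,0,-1),(1,(s[0],s[1],.113),32,0,-1),(7,(.4767,-.0251,.108),79,0,-1),(1,None,None,None,-1))
```

```text
[ 0.4969  0.0335  0.0836 27.      0.    ]
{"translation": [[0.0, -0.001, 0.0], [0.0, 0.0, -0.0067], [0.0, 0.0, -0.0067], [0.0, 0.0, -0.016], [-0.0056, -0.0081, 0.0007], [-0.0049, -0.0087, 0.0007], [-0.0038, -0.0093, 0.0007], [-0.003, -0.0096, 0.0008], [-0.0019, -0.0099, 0.0007], [-0.0009, -0.0101, 0.0007], [0.0001, -0.0101, 0.0007], [0.0, 0.0, 0.0]], "delta_rot": [[0.0, 0.0, -5.0], [0.0, 0.0, 0.0], [0.0, 0.0, 0.0], [0.0, 0.0, 0.0], [0.0, 0.0, -6.7], [0.0, 0.0, -6.7], [0.0, 0.0, -6.7], [0.0, 0.0, -6.8], [0.0, 0.0, -6.7], [0.0, 0.0, -6.7], [0.0, 0.0, -6.7], [0.0, 0.0, 0.0]], "grip": [-1, -1, -1, -1, -1, -1, -1, -1, -1, -1, -1, -1]}
max 0.016 6.8 12
```

Call:
play_rows:
  translation:
    - [0.0,-0.001,0.0]
    - [0.0,0.0,-0.0067]
    - [0.0,0.0,-0.0067]
    - [0.0,0.0,-0.016]
    - [-0.0056,-0.0081,0.0007]
    - [-0.0049,-0.0087,0.0007]
    - [-0.0038,-0.0093,0.0007]
    - [-0.003,-0.0096,0.0008]
    - [-0.0019,-0.0099,0.0007]
    - [-0.0009,-0.0101,0.0007]
    - [0.0001,-0.0101,0.0007]
    - [0.0,0.0,0.0]
  delta_rot:
    - [0.0,0.0,-5.0]
    - [0.0,0.0,0.0]
    - [0.0,0.0,0.0]
    - [0.0,0.0,0.0]
    - [0.0,0.0,-6.7]
    - [0.0,0.0,-6.7]
    - [0.0,0.0,-6.7]
    - [0.0,0.0,-6.8]
    - [0.0,0.0,-6.7]
    - [0.0,0.0,-6.7]
    - [0.0,0.0,-6.7]
    - [0.0,0.0,0.0]
  grip: [-1,-1,-1,-1,-1,-1,-1,-1,-1,-1,-1,-1]

```text
clock: 29.1
tool_pos: [0.4661, -0.024, 0.1532]
eef_rot: [0.098, 0.995, -0.0, 0.0]
contact_force: [0.3, 0.3, -1.8]
opening: 0.135
finger_force: 40.0
```

```bash
python3 m.py 4
python3 - <<'E'
from plan import *
go((2,(.4767,-.0251,.0965),79,0,-1),(4,(.4767,-.0251,.0905),79,0,-1),(1,None,None,None,-1))
E
```

```text
t 29.30 F [-0.01  0.08 -1.  ] M [ 0.026  0.038 -0.014] +- 0.013 g [ 0.4667 -0.0226  0.1083] phi 78.82
{"translation": [[0.0, 0.0, 0.0058], [0.0, 0.0, 0.0057], [0.0, 0.0, 0.0015], [0.0, 0.0, 0.0015], [0.0, 0.0, 0.0015], [0.0, 0.0, 0.0015], [0.0, 0.0, 0.0]], "delta_rot": [[0.0, 0.0, 0.0], [0.0, 0.0, 0.0], [0.0, 0.0, 0.0], [0.0, 0.0, 0.0], [0.0, 0.0, 0.0], [0.0, 0.0, 0.0], [0.0, 0.0, 0.0]], "grip": [-1, -1, -1, -1, -1, -1, -1]}
max 0.0058 0.0 7
```

Call:
play_rows:
  translation:
    - [0.0,0.0,0.0058]
    - [0.0,0.0,0.0057]
    - [0.0,0.0,0.0015]
    - [0.0,0.0,0.0015]
    - [0.0,0.0,0.0015]
    - [0.0,0.0,0.0015]
    - [0.0,0.0,0.0]
  delta_rot:
    - [0.0,0.0,0.0]
    - [0.0,0.0,0.0]
    - [0.0,0.0,0.0]
    - [0.0,0.0,0.0]
    - [0.0,0.0,0.0]
    - [0.0,0.0,0.0]
    - [0.0,0.0,0.0]
  grip: [-1,-1,-1,-1,-1,-1,-1]

```text
clock: 30.18
tool_pos: [0.4662, -0.0228, 0.1354]
eef_rot: [0.096, 0.995, 0.0, 0.0]
contact_force: [-0.2, -0.2, -2.6]
opening: 0.131
finger_force: 40.0
```

```bash
python3 m.py 4
```

```text
t 30.38 F [-0.    0.56 -1.54] M [ 0.008  0.01  -0.017] +- 0.021 g [ 0.4663 -0.0228  0.0905] phi 78.96
```

Call:
play_rows:
  translation:
    - [0,0,0.001]
    - [0,0,0.001]
    - [0,0,0]
  delta_rot:
    - [0,0,0]
    - [0,0,0]
    - [0,0,0]
  grip: [-1,-1,-1]

```text
clock: 30.75
tool_pos: [0.4662, -0.0228, 0.1334]
eef_rot: [0.096, 0.995, 0.0, 0.0]
contact_force: [0.1, -0.4, -1.1]
opening: 0.135
finger_force: 40.0
```

```bash
python3 m.py 3
```

```text
t 30.90 F [-0.19 -0.49 -1.43] M [0.003 0.001 0.006] +- 0.012 g [ 0.4662 -0.0228  0.0884] phi 78.96
```

Call:
play_rows:
  translation:
    - [0,0,0.0015]
    - [0,0,0.0015]
    - [0,0,0.0013]
    - [0,0,0]
  delta_rot:
    - [0,0,0]
    - [0,0,0]
    - [0,0,0]
    - [0,0,0]
  grip: [-1,-1,-1,-1]

```text
clock: 31.4
tool_pos: [0.4662, -0.0228, 0.129]
eef_rot: [0.096, 0.995, 0.0, 0.0]
contact_force: [0.2, 0.7, -2.1]
opening: 0.133
finger_force: 40.0
```

```bash
python3 m.py 3
```

```text
t 31.55 F [-0.13 -0.3  -1.66] M [0.017 0.033 0.028] +- 0.011 g [ 0.4663 -0.0228  0.0841] phi 78.97
```

Call:
play_rows:
  translation:
    - [0.0,0.0004,0.0]
  delta_rot:
    - [0.0,0.0,2.0]
  grip: [-1]

```text
clock: 31.68
tool_pos: [0.4663, -0.0225, 0.1292]
eef_rot: [0.115, 0.993, 0.0, 0.0]
contact_force: [0.2, 0.8, -1.6]
opening: 0.135
finger_force: 40.0
```

```bash
python3 m.py 3
```

```text
t 31.82 F [-0.58  0.32 -2.28] M [ 0.001  0.056 -0.044] +- 0.022 g [ 0.4663 -0.0224  0.0842] phi 76.88
```

Call:
play_rows:
  translation:
    - [0.0,0.0004,0.0]
  delta_rot:
    - [0.0,0.0,2.0]
  grip: [-1]

```text
clock: 31.95
tool_pos: [0.4662, -0.0221, 0.1291]
eef_rot: [0.132, 0.991, 0.0, 0.0]
contact_force: [0.1, 0.6, -1.5]
opening: 0.136
finger_force: 40.0
```

```bash
python3 m.py 3
```

```text
t 32.10 F [-0.19 -0.24 -1.55] M [-0.025  0.169  0.022] +- 0.008 g [ 0.4662 -0.0221  0.0841] phi 74.88
```

Call:
play_rows:
  translation:
    - [0.0,0.0003,0.0]
  delta_rot:
    - [0.0,0.0,2.0]
  grip: [-1]

```text
clock: 32.22
tool_pos: [0.4663, -0.0218, 0.1291]
eef_rot: [0.149, 0.989, 0.0, 0.0]
contact_force: [-0.7, -0.0, -1.6]
opening: 0.13
finger_force: 40.0
```

```bash
python3 m.py 3
```

```text
t 32.38 F [-0.79 -0.46 -1.72] M [-0.078  0.261  0.041] +- 0.012 g [ 0.4663 -0.0218  0.0841] phi 72.88
```

Call:
play_rows:
  translation:
    - [0.0,0.0004,0.0]
  delta_rot:
    - [0.0,0.0,2.0]
  grip: [-1]

```text
clock: 32.5
tool_pos: [0.4664, -0.0215, 0.1291]
eef_rot: [0.166, 0.986, -0.0, 0.0]
contact_force: [-1.7, -0.3, -1.9]
opening: 0.132
finger_force: 40.0
```

```bash
python3 m.py 3
```

```text
t 32.65 F [-1.28 -0.89 -1.84] M [-0.135  0.35   0.072] +- 0.015 g [ 0.4664 -0.0215  0.0841] phi 70.89
```

Run:
```python
from plan import *
s=np.array([.4767,-.0251,.0842,71.,0]); R,p=pose(s[:3],71,0); np.savez("cmd.npz",R=R,p=p,s=s)
go((1,(.4762,-.0254,.0842),71,0,-1),(5,None,26,0,-1),(1,None,None,None,-1))
```

```text
{"translation": [[0.0004, -0.0004, 0.0], [-0.0002, 0.0016, 0.0], [-0.0001, 0.0017, 0.0], [-0.0001, 0.0017, 0.0], [-0.0002, 0.0016, 0.0], [-0.0001, 0.0017, 0.0], [0.0, 0.0, 0.0]], "delta_rot": [[0.0, 0.0, 0.0], [0.0, 0.0, 9.0], [0.0, 0.0, 9.0], [0.0, 0.0, 9.0], [0.0, 0.0, 9.0], [0.0, 0.0, 9.0], [0.0, 0.0, 0.0]], "grip": [-1, -1, -1, -1, -1, -1, -1]}
max 0.0017 9.0 7
```

Call:
play_rows:
  translation:
    - [0.0004,-0.0004,0.0]
    - [-0.0002,0.0016,0.0]
    - [-0.0001,0.0017,0.0]
    - [-0.0001,0.0017,0.0]
    - [-0.0002,0.0016,0.0]
    - [-0.0001,0.0017,0.0]
    - [0.0,0.0,0.0]
  delta_rot:
    - [0.0,0.0,0.0]
    - [0.0,0.0,9.0]
    - [0.0,0.0,9.0]
    - [0.0,0.0,9.0]
    - [0.0,0.0,9.0]
    - [0.0,0.0,9.0]
    - [0.0,0.0,0.0]
  grip: [-1,-1,-1,-1,-1,-1,-1]

```text
clock: 33.52
tool_pos: [0.4717, -0.0153, 0.1292]
eef_rot: [0.529, 0.848, 0.0, 0.0]
contact_force: [-0.7, -0.7, -2.8]
opening: 0.132
finger_force: 40.0
```

```bash
python3 m.py 3
python3 - <<'E'
from plan import *
s=cur()[2].copy(); R,p=pose(s[:3],26,0); np.savez("cmd.npz",R=R,p=p,s=s)
go((5,None,-17.5,0,-1),(1,None,None,None,-1))
E
```

```text
t 33.67 F [-0.58 -0.47 -3.2 ] M [-0.034  0.132 -0.004] +- 0.016 g [ 0.4717 -0.0153  0.0842] phi 26.13
{"translation": [[-0.0001, 0.0016, 0.0], [-0.0001, 0.0016, 0.0], [-0.0002, 0.0017, 0.0], [-0.0001, 0.0016, 0.0], [-0.0001, 0.0016, 0.0], [0.0, 0.0, 0.0]], "delta_rot": [[0.0, 0.0, 8.7], [0.0, 0.0, 8.7], [0.0, 0.0, 8.7], [0.0, 0.0, 8.7], [0.0, 0.0, 8.7], [0.0, 0.0, 0.0]], "grip": [-1, -1, -1, -1, -1, -1]}
max 0.0017 8.7 6
```

Call:
play_rows:
  translation:
    - [-0.0001,0.0016,0.0]
    - [-0.0001,0.0016,0.0]
    - [-0.0002,0.0017,0.0]
    - [-0.0001,0.0016,0.0]
    - [-0.0001,0.0016,0.0]
    - [0.0,0.0,0.0]
  delta_rot:
    - [0.0,0.0,8.7]
    - [0.0,0.0,8.7]
    - [0.0,0.0,8.7]
    - [0.0,0.0,8.7]
    - [0.0,0.0,8.7]
    - [0.0,0.0,0.0]
  grip: [-1,-1,-1,-1,-1,-1]

```text
clock: 34.42
tool_pos: [0.4797, -0.0147, 0.1292]
eef_rot: [0.806, 0.592, 0.0, 0.0]
contact_force: [0.1, 0.1, -3.6]
opening: 0.135
finger_force: 40.0
```

```bash
python3 m.py 3
```

```text
t 34.58 F [ 0.48 -0.01 -2.57] M [-0.023  0.03   0.055] +- 0.013 g [ 0.4797 -0.0148  0.0842] phi -17.34
```

Call:
play_rows:
  translation:
    - [0,-0.0009,0]
    - [0,0,-0.006]
    - [0,0,-0.008]
    - [0,0,-0.016]
    - [0,0,-0.016]
  delta_rot:
    - [0,0,-5]
    - [0,0,0]
    - [0,0,0]
    - [0,0,0]
    - [0,0,0]
  grip: [-1,-1,-1,-1,-1]

```text
clock: 35.2
tool_pos: [0.4786, -0.0147, 0.1762]
eef_rot: [0.78, 0.625, 0.0, 0.0]
contact_force: [0.9, 0.3, -1.8]
opening: 0.133
finger_force: 40.0
```

```bash
cat > st.py <<'E'
from plan import *
from scipy.optimize import minimize
t=np.linspace(-.9,.9,30)
def sq(c,a,h,z):
    o=np.full(30,1.); P=np.vstack([np.c_[t,o],np.c_[t,-o],np.c_[o,t],np.c_[-o,t]])*h; ca,sa=np.cos(a),np.sin(a)
    return np.c_[P@np.array([[ca,sa],[-sa,ca]])+c,np.full(120,z)]
for f,n in(("ims.npz","top"),("ims.npz","side"),("ims2.npz","side")):
    I=np.clip(np.load(f)[n],0,235)
    def cost(p): return float(np.median((samp(I,sq(p[:2],p[2],.027,.012),n)-samp(I,sq(p[:2],p[2],.023,.012),n)).reshape(4,30),axis=1).mean())
    best=None
    for x in np.arange(.434,.452,.004):
        for y in np.arange(-.102,-.08,.004):
            for a in(-.1,-.05,-.2):
                s=minimize(cost,[x,y,a],method="Nelder-Mead",options=dict(initial_simplex=[[x,y,a],[x+.002,y,a],[x,y+.002,a],[x,y,a+.08]],maxiter=150))
                if best is None or s.fun<best.fun: best=s
    print(f,n,best.x.round(4),round(best.fun,1))
E
python3 st.py; python3 -c "
from plan import *
describe(); print(ray('side',(213.75-.5,257.2-.5),.020))
sync(); 
go((10,(.4415,-.0877,.125),54,0,-1),(1,None,None,None,-1))"
```

```text
ims.npz top [ 0.4441 -0.0884 -0.1511] -115.4
ims.npz side [ 0.44   -0.0891 -0.1283] -79.4
ims2.npz side [ 0.4407 -0.0879 -0.1711] -114.6
t 35.20 g [ 0.4786 -0.0147  0.1312] phi -12.57 lean -0.02 tilt 0.04 F [ 0.9  0.3 -1.8] M [-0.07  0.03  0.04] open 0.133 ff 40.0 q [ 0.24  0.77 -0.51  2.1   0.81  0.48 -1.11]
[ 0.44061057 -0.09033269  0.02      ]
{"translation": [[-0.0069, -0.0032, 0.0006], [-0.0067, -0.0041, 0.0006], [-0.0062, -0.0048, 0.0006], [-0.0059, -0.0055, 0.0007], [-0.0053, -0.0061, 0.0006], [-0.0046, -0.0067, 0.0006], [-0.0041, -0.0072, 0.0006], [-0.0033, -0.0077, 0.0006], [-0.0025, -0.0079, 0.0006], [-0.0018, -0.0082, 0.0007], [0.0, 0.0, 0.0]], "delta_rot": [[0.0, 0.0, -6.7], [0.0, 0.0, -6.6], [0.0, 0.0, -6.7], [0.0, 0.0, -6.6], [0.0, 0.0, -6.7], [0.0, 0.0, -6.6], [0.0, 0.0, -6.7], [0.0, 0.0, -6.7], [0.0, 0.0, -6.6], [0.0, 0.0, -6.7], [0.0, 0.0, 0.0]], "grip": [-1, -1, -1, -1, -1, -1, -1, -1, -1, -1, -1]}
max 0.0082 6.7 11
```

```bash
python3 -c "
from plan import *
sync(); 
go((10,(.4425,-.0876,.125),54,0,-1),(1,None,None,None,-1))"
```

```text
{"translation": [[-0.0069, -0.0031, 0.0006], [-0.0066, -0.004, 0.0006], [-0.0063, -0.0047, 0.0006], [-0.0058, -0.0054, 0.0007], [-0.0053, -0.006, 0.0006], [-0.0047, -0.0066, 0.0006], [-0.0041, -0.0072, 0.0006], [-0.0033, -0.0075, 0.0006], [-0.0026, -0.0079, 0.0006], [-0.0019, -0.0081, 0.0007], [0.0, 0.0, 0.0]], "delta_rot": [[0.0, 0.0, -6.7], [0.0, 0.0, -6.6], [0.0, 0.0, -6.7], [0.0, 0.0, -6.6], [0.0, 0.0, -6.7], [0.0, 0.0, -6.6], [0.0, 0.0, -6.7], [0.0, 0.0, -6.7], [0.0, 0.0, -6.6], [0.0, 0.0, -6.7], [0.0, 0.0, 0.0]], "grip": [-1, -1, -1, -1, -1, -1, -1, -1, -1, -1, -1]}
max 0.0081 6.7 11
```

Call:
play_rows:
  translation:
    - [-0.0069,-0.0031,0.0006]
    - [-0.0066,-0.004,0.0006]
    - [-0.0063,-0.0047,0.0006]
    - [-0.0058,-0.0054,0.0007]
    - [-0.0053,-0.006,0.0006]
    - [-0.0047,-0.0066,0.0006]
    - [-0.0041,-0.0072,0.0006]
    - [-0.0033,-0.0075,0.0006]
    - [-0.0026,-0.0079,0.0006]
    - [-0.0019,-0.0081,0.0007]
    - [0.0,0.0,0.0]
  delta_rot:
    - [0.0,0.0,-6.7]
    - [0.0,0.0,-6.6]
    - [0.0,0.0,-6.7]
    - [0.0,0.0,-6.6]
    - [0.0,0.0,-6.7]
    - [0.0,0.0,-6.6]
    - [0.0,0.0,-6.7]
    - [0.0,0.0,-6.7]
    - [0.0,0.0,-6.6]
    - [0.0,0.0,-6.7]
    - [0.0,0.0,0.0]
  grip: [-1,-1,-1,-1,-1,-1,-1,-1,-1,-1,-1]

```text
clock: 36.58
tool_pos: [0.4336, -0.0821, 0.1693]
eef_rot: [0.31, 0.951, -0.0, 0.0]
contact_force: [-0.6, -0.4, -2.4]
opening: 0.128
finger_force: 40.0
```

Run:
```python
from plan import *
from rect import rectify
describe()
ims={n:avg(n,4) for n in("top","side")}; np.savez("ims4.npz",**ims); d=np.load("ims.npz")
C={"top":[(.4372,.0208),(.4984,.0325),(.4779,-.0264)],"side":[(.4339,.0216),(.4949,.0342),(.4753,-.025)]}
rows=[]
for n in("top","side"):
    for I in(d[n],ims[n]): rows.append(np.hstack([rectify(I,n,c,.034,half=.014,N=140) for c in C[n]]))
cv2.imwrite("pics/fin.png",np.hstack([np.vstack(rows[:2]),np.vstack(rows[2:])])[:, :])
```

```text
t 36.58 g [ 0.4336 -0.0821  0.1243] phi 53.89 lean 0.04 tilt -0.01 F [-0.6 -0.4 -2.4] M [ 0.01  0.05 -0.03] open 0.128 ff 40.0 q [ 0.53  0.81 -0.74  2.2   1.12  0.58 -0.14]Traceback (most recent call last):
  File "<stdin>", line 8, in <module>
  File "rect.py", line 10, in rectify
    p=int((k*1e-3+half)/(2*half)*N); o[p,:4]=0;o[:4,p]=0
                                     ~^^^^^^
IndexError: index 144 is out of bounds for axis 0 with size 140
```

```bash
python3 -c "
import cv2
a=cv2.imread('pics/fin.png'); print(a.shape); cv2.imwrite('pics/fin2.png',cv2.resize(a,(800,int(a.shape[0]*800/a.shape[1]))))"
```

```text
[ WARN:0@0.012] global loadsave.cpp:275 findDecoder imread_('pics/fin.png'): can't open/read file: check file path/integrity
Traceback (most recent call last):
AttributeError: 'NoneType' object has no attribute 'shape'
```

Run:
```python
from plan import *
from rect import rectify
ims=np.load("ims4.npz"); d=np.load("ims.npz")
C={"top":[(.4372,.0208),(.4984,.0325),(.4779,-.0264)],"side":[(.4339,.0216),(.4949,.0342),(.4753,-.025)]}
rows=[]
for n in("top","side"):
    for I in(d[n],ims[n]): rows.append(np.hstack([cv2.resize(rectify(I,n,c,.034,half=.018,N=200)[30:170,30:170],(260,150)) if 0 else rectify(I,n,c,.034,half=.018,N=190)[22:168,22:168] for c in C[n]]))
cv2.imwrite("pics/fin.png",np.vstack(rows))
```

```text
(no output)
```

View pics/fin.png

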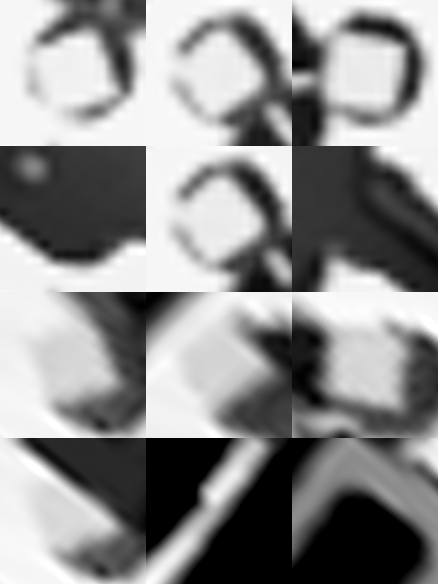

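```bash
python3 -c "
from plan import *
describe()
s=np.array([.4425,-.0876,.125,54,0]); R,p=pose(s[:3],54,0); np.savez('cmd.npz',R=R,p=p,s=s); print((p+.045*R[:,2]).round(4))"
```

```text
t 36.98 g [ 0.4341 -0.0811  0.124 ] phi 54.06 lean 0.03 tilt 0.03 F [ 0.   0.1 -2.4] M [-0.01  0.   -0.04] open 0.132 ff 40.0 q [ 0.53  0.82 -0.74  2.2   1.12  0.58 -0.14]
[ 0.4338 -0.0813  0.125 ]
```

Call:
play_rows:
  translation:
    - [0,0,0.012]
    - [0,0,0.012]
    - [0,0,0.012]
    - [0,0,0.005]
    - [0,0,0.003]
    - [0,0,0.003]
    - [0,0,0.002]
    - [0,0,0]
  delta_rot:
    - [0,0,0]
    - [0,0,0]
    - [0,0,0]
    - [0,0,0]
    - [0,0,0]
    - [0,0,0]
    - [0,0,0]
    - [0,0,0]
  grip: [-1,-1,-1,-1,-1,-1,-1,-1]

```text
clock: 37.98
tool_pos: [0.4339, -0.0814, 0.12]
eef_rot: [0.309, 0.951, 0.0, 0.0]
contact_force: [0.0, 0.5, -1.9]
opening: 0.138
finger_force: 40.0
```

```bash
python3 m.py 3
```

```text
t 38.12 F [ 0.   -0.06 -1.22] M [-0.028  0.024  0.037] +- 0.022 g [ 0.434  -0.0813  0.075 ] phi 54.06
```

Call:
play_rows:
  translation:
    - [0,0,0.0015]
    - [0,0,0.0012]
    - [0,0,0]
    - [0,0,0]
    - [0,0,0]
    - [0,0,0]
    - [0,0,0]
    - [0,0,0]
  delta_rot:
    - [0,0,0]
    - [0,0,0]
    - [0,0,0]
    - [0,0,0]
    - [0,0,0]
    - [0,0,0]
    - [0,0,0]
    - [0,0,0]
  grip: [-1,-1,-1,-0.2,-0.2,-0.2,-0.2,-0.2]

```text
clock: 39.12
tool_pos: [0.434, -0.0813, 0.1173]
eef_rot: [0.308, 0.951, 0.0, 0.0]
contact_force: [-1.3, -0.9, -0.6]
opening: 0.4
finger_force: 0.0
```

Call:
play_rows:
  translation:
    - [0,0,-0.004]
    - [0,0,-0.008]
    - [0,0,-0.015]
    - [0,0,-0.02]
    - [0,0,-0.03]
    - [0,0,-0.03]
    - [0,0,-0.03]
    - [0,0,-0.03]
    - [0,0,0]
  delta_rot:
    - [0,0,0]
    - [0,0,0]
    - [0,0,0]
    - [0,0,0]
    - [0,0,0]
    - [0,0,0]
    - [0,0,0]
    - [0,0,0]
    - [0,0,0]
  grip: [-0.2,-0.2,-0.2,-0.2,-0.2,-0.2,-0.2,-0.2,-0.2]

```text
clock: 40.25
tool_pos: [0.4346, -0.0812, 0.2859]
eef_rot: [0.309, 0.951, 0.001, 0.002]
contact_force: [-0.6, 0.3, -0.2]
opening: 0.397
finger_force: 0.0
```

Run:
```python
from plan import *
describe()
sync(); print(cur()[2])
go((6,(.36,.20,.28),54,0,-.2),(5,(.30,.38,.28),60,0,-.2),(1,None,None,None,-.2))
```

```text
t 40.25 g [ 0.4348 -0.0812  0.2409] phi 54.04 lean 0.22 tilt 0.14 F [-0.6  0.3 -0.2] M [-0.    0.06  0.  ] open 0.397 ff 0.0 q [ 0.68  0.63 -0.96  2.09  0.74  0.8   0.2 ]
[ 0.44346894 -0.08745506  0.24091929 54.04210143  0.21890539]
{"translation": [[0.0393, 0.0307, -0.0066], [0.0394, 0.0307, -0.0066], [0.0393, 0.0306, -0.0066], [0.0394, 0.0306, -0.0066], [0.0393, 0.0306, -0.0066], [0.0394, 0.0306, -0.0065], [0.0308, 0.0219, 0.0], [0.0304, 0.0225, 0.0], [0.0299, 0.0231, 0.0], [0.0294, 0.0238, 0.0001], [0.0289, 0.0244, 0.0], [0.0, 0.0, 0.0]], "delta_rot": [[0.1, 0.0, 0.0], [0.0, 0.1, 0.0], [0.0, 0.0, 0.0], [0.0, 0.0, 0.0], [0.0, 0.1, 0.0], [0.0, 0.0, 0.0], [0.0, 0.0, -1.2], [0.0, 0.0, -1.2], [0.0, 0.0, -1.2], [0.0, 0.0, -1.2], [0.0, 0.0, -1.2], [0.0, 0.0, 0.0]], "grip": [-0.2, -0.2, -0.2, -0.2, -0.2, -0.2, -0.2, -0.2, -0.2, -0.2, -0.2, -0.2]}
max 0.0394 1.2 12
```

Call:
play_rows:
  translation:
    - [0.0393,0.0307,-0.0066]
    - [0.0394,0.0307,-0.0066]
    - [0.0393,0.0306,-0.0066]
    - [0.0394,0.0306,-0.0066]
    - [0.0393,0.0306,-0.0066]
    - [0.0394,0.0306,-0.0065]
    - [0.0308,0.0219,0.0]
    - [0.0304,0.0225,0.0]
    - [0.0299,0.0231,0.0]
    - [0.0294,0.0238,0.0001]
    - [0.0289,0.0244,0.0]
    - [0.0,0.0,0.0]
  delta_rot:
    - [0,0,0]
    - [0.0,0,0.0]
    - [0.0,0.0,0.0]
    - [0.0,0.0,0.0]
    - [0.0,0,0.0]
    - [0.0,0.0,0.0]
    - [0.0,0.0,-1.2]
    - [0.0,0.0,-1.2]
    - [0.0,0.0,-1.2]
    - [0.0,0.0,-1.2]
    - [0.0,0.0,-1.2]
    - [0.0,0.0,0.0]
  grip: [-0.2,-0.2,-0.2,-0.2,-0.2,-0.2,-0.2,-0.2,-0.2,-0.2,-0.2,-0.2]

```text
clock: 41.75
tool_pos: [0.2881, 0.3874, 0.3229]
eef_rot: [0.256, 0.967, 0.001, -0.001]
contact_force: [-0.7, -0.5, -1.1]
opening: 0.4
finger_force: 0.0
```

Run:
```python
from plan import *
describe()
from scipy.optimize import minimize
ims={n:avg(n,4) for n in("top","side")}; np.savez("ims5.npz",**ims); d=np.load("ims.npz")
C={"top":[(.4372,.0208),(.4984,.0325),(.4779,-.0264)],"side":[(.4339,.0216),(.4949,.0342),(.4753,-.025)]}
t=np.linspace(-.85,.85,15)
def sq(c,a,h):
    o=np.full(15,1.); P=np.vstack([np.c_[t,o],np.c_[t,-o],np.c_[o,t],np.c_[-o,t]])*h; ca,sa=np.cos(a),np.sin(a)
    return np.c_[P@np.array([[ca,sa],[-sa,ca]])+c,np.full(60,.034)]
for n in("top","side"):
  for k,c in enumerate(C[n]):
    r_=[]
    for I in(d[n],ims[n]):
        I=np.clip(I,0,245)
        best=[]
        for a in range(-45,45,1):
            best.append(min(float(samp(I,sq((c[0]+dx,c[1]+dy),np.radians(a),.0079),n).mean()-samp(I,sq((c[0]+dx,c[1]+dy),np.radians(a),.0062),n).mean()) for dx in(-.0007,0,.0007) for dy in(-.0007,0,.0007)))
        b=np.array(best); w=np.exp(-(b-b.min())/1.0); A=np.radians(np.arange(-45,45)*4); r_.append(np.degrees(np.angle((w*np.exp(1j*A)).sum()))/4)
    # patch difference
    uv=proj(n,[c[0],c[1],.034]).astype(int); D=np.abs(ims[n]-d[n])[uv[1]-6:uv[1]+7,uv[0]-6:uv[0]+7]
    print(n,k+1,"angles before/after",np.round(r_,1),"patch mean/max diff",D.mean().round(1),D.max().round(0))
for n in("top","side"):
    for q in r.look_for(n,"key"): print(n,q["point"],q["confidence"])
    for tt in("small_screw","torch"): print(n,tt,[(np.round(q["point"],3),round(q["confidence"],2)) for q in r.look_for(n,tt)])
```

```text
t 41.75 g [0.2881 0.3874 0.2779] phi 60.32 lean -0.10 tilt 0.04 F [-0.7 -0.5 -1.1] M [-0.03  0.01 -0.02] open 0.400 ff 0.0 q [-0.44  0.62 -0.95  1.94  0.63  0.92 -0.65]
top 1 angles before/after [21.5 25.2] patch mean/max diff 4.6 29.0
top 2 angles before/after [36.7 37.9] patch mean/max diff 50.0 69.0
top 3 angles before/after [-10.8  -7.5] patch mean/max diff 52.5 68.0
side 1 angles before/after [23.5 26.6] patch mean/max diff 2.1 18.0
side 2 angles before/after [-35.5 -23.2] patch mean/max diff 43.1 60.0
side 3 angles before/after [-19.7 -19.1] patch mean/max diff 37.8 60.0
top [0.7943, -0.2456, 0.059] 0.73
top [0.7396, -0.3792, 0.0563] 0.51
top [0.4482, -0.087, 0.0871] 0.5
top small_screw [(array([ 0.446, -0.087,  0.088]), 0.27)]
top torch [(array([ 0.598, -0.123,  0.03 ]), 0.97), (array([ 0.447, -0.094,  0.014]), 0.26)]
side [0.7374, -0.3834, 0.0677] 0.69
side [0.788, -0.2534, 0.0504] 0.62
side [0.4349, -0.0932, 0.0636] 0.6
side [0.4326, 0.0189, 0.0293] 0.21
side small_screw []
side torch [(array([ 0.595, -0.111,  0.027]), 0.7)]
```

Run:
```python
from plan import *
a=np.load("ims.npz"); b=np.load("ims5.npz")
for n in("side","top"):
    u,v=proj(n,[.443,-.088,.075]).astype(int)
    A=a[n][v-14:v+14,u-14:u+14]
    res=cv2.matchTemplate(b[n][v-20:v+20,u-20:u+20],A,cv2.TM_CCOEFF_NORMED); _,m,_,l=cv2.minMaxLoc(res); print(n,"shift",l[0]-6,l[1]-6,round(m,3))
    T=a[n][v-12:v-2,u-8:u+12] ; res=cv2.matchTemplate(b[n][v-18:v+4,u-14:u+18],T,cv2.TM_CCOEFF_NORMED); _,m,_,l=cv2.minMaxLoc(res); print(n,"top part",l[0]-6,l[1]-6,round(m,3))
print("px for 8mm lift",proj("side",[.443,-.088,.096])-proj("side",[.443,-.088,.088]))
```

```text
side shift 0 0 0.924
side top part 0 0 0.924
top shift 0 0 0.933
top top part 0 0 0.821
px for 8mm lift [-0.45627948 -2.11233846]
```

The key matches its starting view to the pixel, so it is down on its stub. Heads 1 and 2 look as they did before, as they should after a quarter turn. I'm handing in now.

```bash
python3 -c "
from plant import r
print(r.finish_job())"
```

```text
the job is handed in; nothing more can be done
None
```

I turned all three screws about a quarter turn clockwise in order, returned the key to its stub, and handed the job in at about 42 s; camera fits put the turns within roughly 3° of 90°, but screw 3's final angle is the least certain (arm shadow in the last pictures).

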